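# Hold in the reset pad of the lighted compact

## Robot

A 6-joint arm with a two-finger parallel gripper is mounted at the origin on the work surface. World frame = base frame: x ahead of the robot, y to its left, z up, the work surface at z = 0. Lengths are in m, angles in rad, forces in N, time in s.
With the tool pointing down it reaches from about 0.375 to 0.9 m from the base axis. Payload 3.1 kg.
Tool frame: the origin (TCP) lies at the very end of the fingers, on their centre line; the grasp point (between the pads) lies 19 mm behind it; z points along the fingers, y is the direction in which the jaws open and shut (so a half turn about z gives the same grasp; the last joint's range is limited). The gripper opens to 85 mm and grips with 20 to 120 N. Pads are 22 mm wide; open, the fingers measure 114 mm over their backs; the gripper's body (76 mm by 85 mm) begins 54 mm behind the grasp point. The pads swing forward as they close: fully open they stand 13 mm farther back than shut.
Start: joints at [1.052, 0.527, 1.433, -0, 1.181, -0.178], TCP at [0.209, 0.589, 0.231] pointing down, gripper open.
Joint ranges: [-3.08, 3.08], [-0.75, 2.2], [0.22, 2.44], [-1.43, 4.57], [0, 2.65], [-2.85, 2.85]. Speed limits (rad/s): [2.79, 2.79, 3.14, 3.14, 3.14, 3.14].

## Interface

Orientations are given as a 3x3 rotation matrix whose columns are the frame's x, y, z axes.
In Python, from cell import get_state, camera, sign_off, search_frame gives the robot as it stands.
- The arm moves only by the tool step_arm, never from a script. Its argument "motion" is a list of rows, each a list of 6 numbers: the shift along the tool's x, y, z in cm, then the turn, a rotation vector about the tool's x, y, z in rad. In form: [[x, y, z, ax, ay, az], ...]. A call has 1 to 10 rows; each row shifts and turns the commanded pose from where the row before left it, along the tool's axes as they then stand; what a row does not reach is not made up. A row lasts 1/10 s, in which the tool goes at most 50 mm and 8.59 degrees, less where a joint would pass 70% of its speed; a pose out of reach is approached as far as the arm can. A call with a gripper value outside its range is refused whole. "gripper" is the gripper's target within -1 to 1 (fully open at 1, half-way at 0, shut at -1), set as the call begins (left out, the last holds). The fingers move at their own pace and stop on an object; "newtons" is the grip in N (left out, the last holds). Time passes only in rows, so rows that do not move let the fingers close. It gives the time, the measured TCP pose, the force and the opening at its end, in the units of the state.
- get_state(): the state, without advancing time (a new reading comes with each control period).
- camera(name): name is "side" or "top" or "wrist"; returns a dict with "pixels" (420x560x3 uint8, red, green, blue), "z_map" (420x560 float32, m along the optical axis (not along the pixel's ray), 0 where there is no reading), "fx", "fy", "cx", "cy" (pixels), "world_from_camera" (4x4, takes a point from camera to world coordinates). Camera axes: x right, y up, looking along -z (the intrinsics and any distortion apply to the point x, -y, -z); pixel columns grow to the right and rows downward; lengths in m; the calibration is good to about 2 mm. A picture is of the moment at which its call begins.
- sign_off(): hands the job in, once; it reports no verdict.
Trained networks look in the newest picture that a camera, given by its name, has taken for a name from the list of things; names that differ only in an ending like _2 or _b are one class to them, and where a whole thing is asked for, a point or a joint stands for the part that bears it (a point fixed in the world has none). Each returns a list of dicts, best first, with "conf" (0 to 1); they miss things now and then, are a little off and sometimes report something else, mostly with a low value. They report only what shows in the picture. A call takes as long as a camera call.
- search_frame(camera, thing): "box" ([centre column, centre row, width, height] in pixels, round what is visible of it).
The state is a dict: "clock": time; "joint_pos": joint angles; "dq": joint speeds; "joint_torque": joint torques, N m; "ee_pos": TCP position; "tcp_rot": TCP orientation; "ft_force": force on the tool from outside, world axes, zero at the start; "wrist_torque": the same for the moment, N m; "opening": opening from 0.0 (shut) to 1.0 (fully open).
Only numpy, scipy, OpenCV 4.12 (cv2) and the standard library are available. Lean on these libraries where they do the work, as an engineer would, in place of code of your own. Each camera call takes 0.05 s, during which the arm holds its last target.

## Task

Draw the orange spatula stick out of its clear stand and use its thin steel blade, not the fingers, to lever the silver compact's lid right open from its pry tab, so that it stands up past vertical. Then, with the stick upright, set the blade's tip on the red dot of the white sprung pad inside and press gently until the pad is about half-way down, never down to its stop. Finish while holding it there: do not let go of the stick, and leave the other things where they are.

Things in the scene. Friction and masses are not known exactly. Their poses are not given: they have to be found in the camera images.
- compact: Square silver aluminium compact in a black charging dock, fixed to the shelf. Origin: centre of its underside, on the shelf; z up. Dock 88 x 84 x 14 mm high; the base above it is 84 x 84 mm, its rim at height 36 mm, walls 16 mm thick around a 52 mm square well. The hinge runs along y on the +x side, the pry tab sticks out on the -x side. Lid 84 x 84 x 7 mm, its underside at height 37 mm when shut, with a mirror inside.
- lid (a joint): Lid angle in rad: 0 shut, pi/2 vertical, 1.9 the stop. The hinge is stiff, so the lid stays at any angle; about 0.7 N up at the tab moves it.
- hinge (a point): Point on the lid's hinge axis, at the middle of the lid's width, height 37 mm (42 mm towards the compact's +x from its centre). Axes as the compact's.
- tab (a point): Middle of the front edge of the pry tab, on its underside; it moves with the lid. 97 mm from the hinge axis. The tab is 36 mm wide and 4 mm thick and juts 13 mm beyond the base and 11 mm beyond the dock, with free space below it down to the shelf. The tab's x points to the hinge when shut.
- spot (a point): Centre of the red dot, 12 mm across, on the top of the white pad (50 x 50 mm) in the compact's well; 8 mm towards -x and 8 mm towards +y from the compact's centre, height 34 mm when not pressed. It moves with the pad. Hidden until the lid is open.
- pad (a joint): How far the pad is pressed down, in m: 0 up, 0.010 at its stop. Spring 500 N/m from zero, so half-way is 2.5 N.
- stick_grip (a point): Place to grip the spatula stick: on its axis, 130 mm above the blade's tip and 30 mm below the top of the handle. The stick is 160 mm long, 45 g. Its z runs along it from the tip to the top of the handle. The orange handle is the upper 115 mm, 14 x 14 mm square with faces along the stick's x and y; the steel blade is the lowest 45 mm, 12 mm wide along y and 2.5 mm thick along x.
- stick: The spatula stick; its origin is the blade's tip. It starts upright, tip 5 mm above the shelf in the stand, its top 85 mm of handle showing; it may lean by 2 degrees.
- stick_tip (a point): The tip of the blade, the end of the stick's axis. z towards the handle.
- stand: Clear acrylic block 64 x 64 x 80 mm high with a square well 15.5 mm wide and 75 mm deep, fixed to the shelf. The stick stands in it and comes out straight up. Origin at the centre of the underside.
- dish: Terracotta dish, 96 mm across, 22 mm high, near the stand; leave alone. Origin under its centre.
- comb: Purple comb 150 mm long, 34 mm wide, 5 mm thick, lying at the far side; leave alone.
- pump: Pink pump dispenser, 64 mm across, 167 mm high, on the left; leave alone.
- brush_cup: Clear cup with three makeup brushes, 72 mm across, 185 mm high, on the right; leave alone.
- cream: Small cream jar, 60 mm across, 45 mm high, at the far side; leave alone.

How it is judged:
By the outcome, as a careful person would: the job done as asked, in the order asked, and still so for the second after the job is handed in, while the arm keeps its last pose, push and grip.
It also fails if it takes over 56 s, if anything falls off the work surface, if the arm or the gripper's body presses on something with over 40 N, if the wrist force passes 120 N, or if a joint passes its speed limit or range.

## Working session

There is one attempt and no reset: what is moved stays moved. The work goes in short steps, Python scripts to look and compute and a tool call to move; the robot and the scene stay as the last step left them, time stands still between calls to the robot, and variables do not carry over. Pictures are saved under pics/ and viewed, and the job is handed in when it is done.

Besides the shell and the picture viewer there is one more tool, called after "Emit:" as name(argument=value, ...), one argument or row to a line, values as JSON. step_arm: Moves the arm, as the interface text tells. Its arguments: {"type":"object","properties":{"motion":{"type":"array","items":{"type":"array","items":{"type":"number"}}},"gripper":{"type":"number"},"newtons":{"type":"number"}},"required":["motion"]}

```bash
ls; mkdir -p pics
python3 - <<'E'
from cell import *
import cv2,json
s=get_state()
for k,v in s.items(): print(k,v)
for n in ["side","top"]:
    c=camera(n); cv2.imwrite(f"pics/{n}0.png",c["pixels"][:,:,::-1])
    print(n,c["fx"],c["fy"],c["cx"],c["cy"],c["world_from_camera"], [k for k in c])
    for t in ["compact","tab","stick","stand","stick_grip","dish","comb","pump","brush_cup","cream"]:
        r=search_frame(n,t); print(t,[(x["box"],x["conf"]) for x in r[:2]])
E
```

```text
pics
clock 0.0
joint_pos [ 1.05150239e+00  5.28506287e-01  1.43388495e+00  2.94794161e-06
  1.18135481e+00 -1.78520626e-01]
dq [-0.0005146  -0.00019986 -0.00108321  0.00015809  0.00034856  0.00095722]
joint_torque [ 4.19173521e-04 -4.42363358e+01 -1.78020555e+01 -1.73601888e-04
  8.57255742e-03 -1.59243916e-05]
ee_pos [0.20851808 0.58845287 0.23031446]
tcp_rot [[-9.42495913e-01  3.34215958e-01 -1.07102561e-03]
 [ 3.34217452e-01  9.42494140e-01 -1.86815638e-03]
 [ 3.85067692e-04 -2.11868520e-03 -9.99997681e-01]]
ft_force [-0.43989628 -0.0229415   0.66329649]
wrist_torque [ 0.05030028 -0.04022306  0.01850447]
opening 1.001513207614936
side 513.484965309628 513.484965309628 277.1058399984679 214.14018029220324 [[ 0.97198992  0.17825099 -0.15317368  0.44450675]
 [-0.23426629  0.68258451 -0.69224106 -0.79227181]
 [-0.01883867  0.70873476  0.70522347  0.92486504]
 [ 0.          0.          0.          1.        ]] ['pixels', 'z_map', 'fx', 'fy', 'cx', 'cy', 'world_from_camera']
compact [([257.1, 219.6, 40.0, 36.1], 0.75), ([255.3, 216.0, 39.4, 29.6], 0.44)]
tab [([256.7, 215.9, 38.6, 33.6]
[... 546 characters left out ...]
0262563   0.99860273 -0.04586058  0.55652429]
 [-0.99963544 -0.02651689 -0.00508311  0.00997129]
 [-0.00629208  0.0457104   0.99893492  1.27094286]
 [ 0.          0.          0.          1.        ]] ['pixels', 'z_map', 'fx', 'fy', 'cx', 'cy', 'world_from_camera']
compact [([249.2, 220.7, 39.6, 35.7], 0.82)]
tab [([250.9, 221.4, 35.8, 35.9], 0.6)]
stick []
stand [([353.4, 202.8, 33.3, 38.3], 0.7)]
stick_grip [([251.4, 223.4, 34.8, 31.1], 0.54), ([357.3, 200.1, 13.2, 9.9], 0.53)]
dish [([362.1, 255.4, 35.6, 34.9], 0.9)]
comb [([312.8, 147.9, 29.5, 52.5], 0.96)]
pump [([122.9, 216.9, 41.8, 28.1], 0.81), ([354.4, 201.6, 37.4, 40.4], 0.25)]
brush_cup []
cream [([237.1, 155.0, 24.1, 24.2], 0.61)]
```

Run:
```python
import cv2
a=cv2.imread("pics/top0.png");b=cv2.imread("pics/side0.png")
cv2.imwrite("pics/top0z.png",cv2.resize(a[120:300,200:420],None,fx=3.5,fy=3.3,interpolation=cv2.INTER_CUBIC)[:600,:800])
cv2.imwrite("pics/side0z.png",cv2.resize(b[160:360,200:420],None,fx=3,fy=3,interpolation=cv2.INTER_CUBIC))
```

```text
(no output)
```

View pics/top0.png

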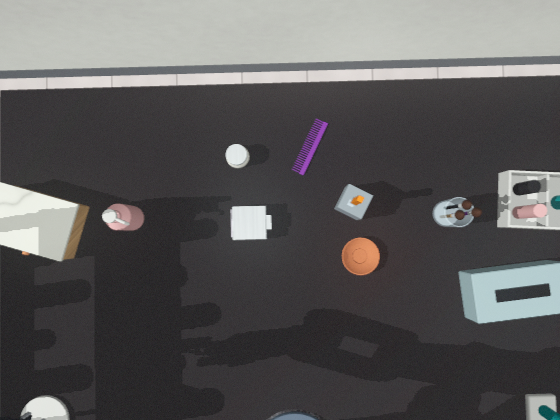

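View pics/top0z.png

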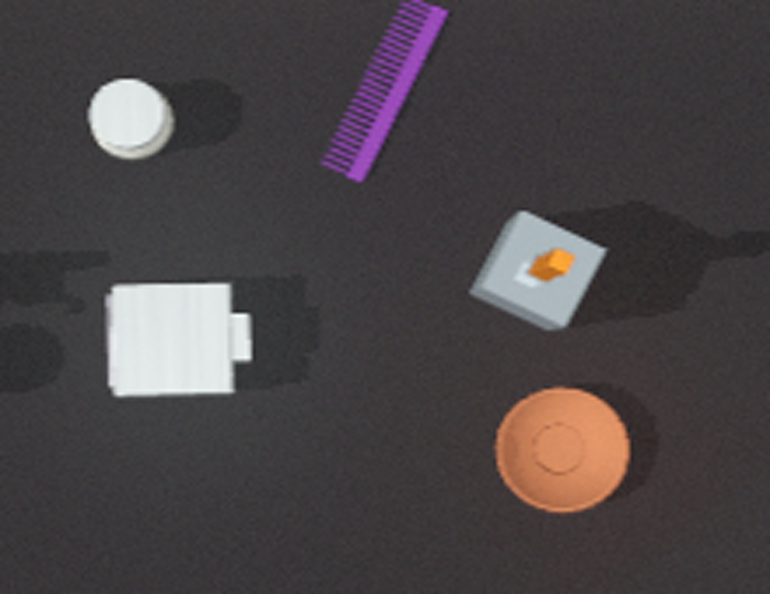

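View pics/side0z.png

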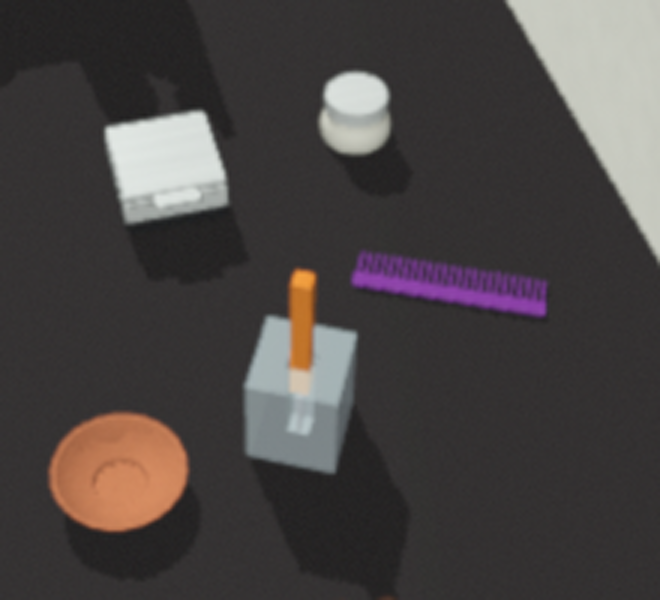

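The top view shows the compact at about (249,222) with its tab pointing image-right (world −y), the stick and stand at (355,202), and the dish at (361,256). Next I'll measure poses.

```bash
cat > h.py <<'E'
from cell import *
import numpy as np, cv2
def cloud(c):
    z=c["z_map"]; v,u=np.mgrid[:z.shape[0],:z.shape[1]]
    p=np.stack([(u-c["cx"])/c["fx"]*z,-(v-c["cy"])/c["fy"]*z,-z],-1)
    T=np.array(c["world_from_camera"]); w=p@T[:3,:3].T+T[:3,3]; w[z<=0]=np.nan
    return w
def proj(c,P):
    T=np.linalg.inv(np.array(c["world_from_camera"])); q=np.atleast_2d(P)@T[:3,:3].T+T[:3,3]
    return np.stack([c["cx"]+c["fx"]*q[:,0]/-q[:,2], c["cy"]-c["fy"]*q[:,1]/-q[:,2]],-1)
E
python3 - <<'E'
from h import *
np.set_printoptions(precision=4,suppress=True)
for n in ["top","side"]:
    c=camera(n); w=cloud(c); np.savez(f"/tmp/{n}.npz",w=w,px=c["pixels"])
    px=c["pixels"].astype(int)
    fl=np.isfinite(w[...,2])
    # compact lid top ~ z 0.044
    for nm,(x0,x1,y0,y1,z0,z1) in {"lid":(.4,.65,-.05,.2,.040,.05),"stand":(.4,.7,-.25,-.08,.074,.086),"handle":(.4,.75,-.3,-.05,.1,.2)}.items():
        m=fl&(w[...,0]>x0)&(w[...,0]<x1)&(w[...,1]>y0)&(w[...,1]<y1)&(w[...,2]>z0)&(w[...,2]<z1)
        q=w[m]
        if len(q)<5: print(n,nm,len(q)); continue
        r=cv2.minAreaRect(q[:,:2].astype(np.float32)*1000)
        print(n,nm,len(q),"med",np.median(q,0),"min",q.min(0),"max",q.max(0),r)
        if nm=="handle":
            o=m&(px[...,0]>150)&(px[...,2]<100); q=w[o]
            for a in np.arange(.1,.17,.015):
                k=q[(q[:,2]>a)&(q[:,2]<a+.015)]
                if len(k): print("  ",a,k.mean(0),len(k))
E
```

```text
top lid 1144 med [0.5863 0.0999 0.0441] min [0.5443 0.0463 0.04  ] max [0.6275 0.1464 0.05  ] ((585.42919921875, 96.76678466796875), (100.21694946289062, 82.4592514038086), 88.63727569580078)
top stand 628 med [ 0.6282 -0.1575  0.08  ] min [ 0.5882 -0.2029  0.074 ] max [ 0.6715 -0.1173  0.086 ] ((630.1068115234375, -159.68946838378906), (64.25981140136719, 64.39527130126953), 61.45060348510742)
top handle 71 med [ 0.6288 -0.1565  0.1626] min [ 0.6212 -0.1675  0.1007] max [ 0.638  -0.1506  0.169 ] ((629.7650756835938, -159.2550506591797), (13.949353218078613, 13.583457946777344), 62.079185485839844)
   0.1 [ 0.6282 -0.1549  0.1051] 6
   0.115 [ 0.6276 -0.1541  0.1233] 9
   0.13 [ 0.6257 -0.1561  0.1372] 6
   0.14500000000000002 [ 0.6284 -0.1546  0.1524] 9
   0.16 [ 0.6296 -0.1594  0.1648] 37
side lid 739 med [0.5857 0.0944 0.0423] min [0.544  0.0417 0.04  ] max [0.6279 0.1412 0.0476] ((585.9490356445312, 91.46646118164062), (99.65705108642578, 83.73503875732422), 89.84619903564453)
side stand 709 med [ 0.6262 -0.1671  0.0782] min [ 0.5867 -0.2056  0.074 ] max [ 0.6721 -0.1166  0.0859] ((629.5792846679688, -161.67227172851562), (68.24114990234375, 64.34527587890625), 62.24637222290039)
side handle 200 med [ 0.6282 -0.1666  0.1401] min [ 0.6206 -0.1713  0.1001] max [ 0.6386 -0.1549  0.1662] ((628.8900756835938, -163.32362365722656), (16.721553802490234, 14.269979476928711), 63.301456451416016)
   0.1 [ 0.6266 -0.1672  0.1078] 31
   0.115 [ 0.6267 -0.1671  0.122 ] 32
   0.13 [ 0.6264 -0.1672  0.1372] 35
   0.14500000000000002 [ 0.6266 -0.167   0.1524] 34
   0.16 [ 0.6291 -0.1628  0.1632] 44
```

Run:
```python
import numpy as np
from scipy.spatial.transform import Rotation as R
r=lambda a,t:R.from_euler(a,t,degrees=True).as_matrix()
for f in [95,110,125]:
  for J1 in [-20,-10,0]:
    for al in [35,90,105]:
      for h in [0,90]:
        a=np.radians(al); z=np.array([0,np.cos(a),-np.sin(a)])
        y=np.array([1.,0,0]) if h==0 else np.array([0,np.sin(a),np.cos(a)])
        T=np.stack([np.cross(y,z),y,z],1)
        W=(r('z',J1)@r('y',f)).T@T
        e=R.from_matrix(W).as_euler('ZYZ',degrees=True)
        s=e.copy(); 
        if s[1]<0: s=np.array([s[0]+180,-s[1],s[2]+180])
        print(f,J1,al,h,"J4±",round(s[0]),"J5",round(s[1]),"J6",round((s[2]-90+180)%360-180))
```

```text
95 -20 35 0 J4± 52 J5 103 J6 -16
95 -20 35 90 J4± 52 J5 103 J6 -106
95 -20 90 0 J4± 0 J5 85 J6 -20
95 -20 90 90 J4± 0 J5 85 J6 -110
95 -20 105 0 J4± -14 J5 80 J6 -18
95 -20 105 90 J4± -14 J5 80 J6 -108
95 -10 35 0 J4± 54 J5 95 J6 -10
95 -10 35 90 J4± 54 J5 95 J6 -100
95 -10 90 0 J4± 0 J5 85 J6 -10
95 -10 90 90 J4± 0 J5 85 J6 -100
95 -10 105 0 J4± -15 J5 83 J6 -8
95 -10 105 90 J4± -15 J5 83 J6 -98
95 0 35 0 J4± 55 J5 87 J6 -4
95 0 35 90 J4± 55 J5 87 J6 -94
95 0 90 0 J4± 0 J5 85 J6 0
95 0 90 90 J4± 0 J5 85 J6 -90
95 0 105 0 J4± -15 J5 85 J6 1
95 0 105 90 J4± -15 J5 85 J6 -89
110 -20 35 0 J4± 50 J5 94 J6 -28
110 -20 35 90 J4± 50 J5 94 J6 -118
110 -20 90 0 J4± 0 J5 70 J6 -20
110 -20 90 90 J4± 0 J5 70 J6 -110
110 -20 105 0 J4± -15 J5 66 J6 -14
110 -20 105 90 J4± -15 J5 66 J6 -104
110 -10 35 0 J4± 54 J5 86 J6 -22
110 -10 35 90 J4± 54 J5 86 J6 -112
110 -10 90 0 J4± 0 J5 70 J6 -10
110 -10 90 90 J4± 0 J5 70 J6 -100
110 -10 105 0 J4± -16 J5 68 J6 -4
110 -10 105 90 J4± -16 J5 68 J6 -94
110 0 35 0 J4± 57 J5 79 J6 -17
110 0 35 90 J4± 57 J5 79 J6 -107
110 0 90 0 J4± 0 J5 70 J6 0
110 0 90 90 J4± 0 J5 70 J6 -90
110 0 105 0 J4± -16 J5 71 J6 5
110 0 105 90 J4± -16 J5 71 J6 -85
125 -20 35 0 J4± 51 J5 84 J6 -39
125 -20 35 90 J4± 51 J5 84 J6 -129
125 -20 90 0 J4± 0 J5 55 J6 -20
125 -20 90 90 J4± 0 J5 55 J6 -110
125 -20 105 0 J4± -18 J5 51 J6 -9
125 -20 105 90 J4± -18 J5 51 J6 -99
125 -10 35 0 J4± 56 J5 78 J6 -34
125 -10 35 90 J4± 56 J5 78 J6 -124
125 -10 90 0 J4± 0 J5 55 J6 -10
125 -10 90 90 J4± 0 J5 55 J6 -100
125 -10 105 0 J4± -18 J5 54 J6 1
125 -10 105 90 J4± -18 J5 54 J6 -89
125 0 35 0 J4± 60 J5 71 J6 -30
125 0 35 90 J4± 60 J5 71 J6 -120
125 0 90 0 J4± 0 J5 55 J6 0
125 0 90 90 J4± 0 J5 55 J6 -90
125 0 105 0 J4± -18 J5 56 J6 10
125 0 105 90 J4± -18 J5 56 J6 -80
```

Emit:
step_arm(
  motion=[
    [0,0,0,0,0,0.1],
    [0,0,0,0,0,0.1],
    [-4,0,0,0,0,0],
    [-4,0,0,0,0,0],
  ],
  gripper=1,
)

```text
clock: 1.6
ee_pos: [0.2772, 0.548, 0.2313]
tcp_rot: [[-0.859, 0.512, 0.0], [0.512, 0.859, 0.0], [-0.0, 0.0, -1.0]]
ft_force: [0.4, 0.2, -0.9]
opening: 1.0
```

Emit:
step_arm(
  motion=[
    [-3.7,-2.38,0,0,0,0],
    [-3.7,-2.38,0,0,0,0],
    [-3.7,-2.38,0,0,0,0],
    [-3.7,-2.38,0,0,0,0],
    [-3.7,-2.38,0,0,0,0],
    [-3.7,-2.38,0,0,0,0],
    [-3.7,-2.38,0,0,0,0],
    [-3.7,-2.38,0,0,0,0],
    [-3.7,-2.38,0,0,0,0],
    [-3.7,-2.38,0,0,0,0],
  ],
)

```text
clock: 2.6
ee_pos: [0.4729, 0.1517, 0.2316]
tcp_rot: [[-0.857, 0.515, 0.001], [0.515, 0.857, 0.0], [-0.001, 0.001, -1.0]]
ft_force: [-0.2, -0.2, -0.8]
opening: 0.996
```

Emit:
step_arm(
  motion=[
    [-3.7,-2.38,0,0,0,-0.025],
    [-3.7,-2.38,0,0,0,-0.025],
    [-3.7,-2.38,0,0,0,0],
    [-3.7,-2.38,0,0,0,0],
    [-2.5,-1.6,0,0,0,0],
    [-1.5,-1,0,0,0,0],
    [0,0,0,0,0,0],
  ],
)

```text
clock: 3.3
ee_pos: [0.579, -0.0456, 0.2312]
tcp_rot: [[-0.881, 0.474, 0.001], [0.474, 0.881, -0.0], [-0.001, 0.0, -1.0]]
ft_force: [0.4, -0.6, 0.7]
opening: 1.0
```

Run:
```python
from h import *
np.set_printoptions(precision=4,suppress=True)
s=get_state(); print(s["ee_pos"],s["joint_pos"],s["clock"]); print(s["tcp_rot"])
c=camera("wrist"); cv2.imwrite("pics/w1.png",c["pixels"][:,:,::-1]); print(c["world_from_camera"],c["fx"],c["cx"],c["cy"])
np.savez("/tmp/w1.npz",w=cloud(c),px=c["pixels"])
for t in ["stick","stand","compact","tab"]:
    print(t,[(x["box"],x["conf"]) for x in search_frame("wrist",t)[:2]])
```

```text
[ 0.579  -0.0456  0.2312] [-0.2709  0.4675  1.547  -0.0002  1.126  -1.3482] 3.3
[[-0.8807  0.4737  0.001 ]
 [ 0.4737  0.8807 -0.0004]
 [-0.0011  0.0001 -1.    ]]
[[ 0.4736 -0.8453 -0.2471  0.5161]
 [ 0.8807  0.4548  0.1323 -0.0118]
 [ 0.0006 -0.2803  0.9599  0.373 ]
 [ 0.      0.      0.      1.    ]] 373.17789851158153 278.0886230902076 211.08397196076407
stick [([174.5, 335.4, 49.0, 86.0], 0.56)]
stand [([192.9, 286.6, 89.7, 96.0], 0.71), ([175.9, 334.3, 49.7, 84.6], 0.5)]
compact [([425.5, 107.3, 137.7, 135.0], 0.71)]
tab [([174.8, 334.8, 49.6, 84.1], 0.32)]
```

View pics/w1.png

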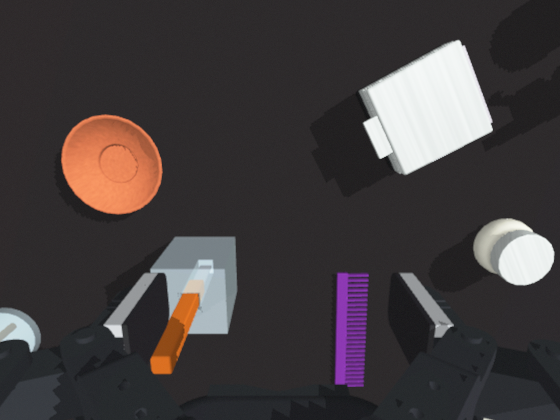

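Run:
```python
from h import *
np.set_printoptions(precision=4,suppress=True)
d=np.load("/tmp/w1.npz"); px=d["px"]; w=d["w"]
cv2.imwrite("pics/w1z.png",cv2.resize(px[230:380,140:250,::-1],None,fx=4,fy=4,interpolation=cv2.INTER_CUBIC))
z=w[...,2]
def m(x0,x1,y0,y1,z0,z1): return (w[...,0]>x0)&(w[...,0]<x1)&(w[...,1]>y0)&(w[...,1]<y1)&(z>z0)&(z<z1)
for nm,b in {"lid":(.5,.7,0,.2,.041,.048),"tab":(.56,.61,.02,.0575,.036,.048),"stand":(.55,.72,-.23,-.1,.076,.083)}.items():
    q=w[m(*b)]; r=cv2.minAreaRect(q[:,:2].astype(np.float32)*1000); print(nm,len(q),np.median(q,0),q.min(0),q.max(0),r)
o=(px[...,0].astype(int)>150)&(px[...,2]<90)&m(.58,.68,-.22,-.12,.09,.2)
q=w[o]
for a in np.arange(.09,.17,.01):
    k=q[(q[:,2]>a)&(q[:,2]<a+.01)]
    if len(k): print(a,k.mean(0),len(k),cv2.minAreaRect(k[:,:2].astype(np.float32)*1000))
```

```text
lid 9942 [0.5819 0.1001 0.0434] [0.5423 0.0453 0.041 ] [0.626  0.1426 0.0472] ((584.1783447265625, 93.95448303222656), (97.24545288085938, 83.64737701416016), 89.96405792236328)
tab 610 [0.5837 0.0511 0.0403] [0.5663 0.045  0.0367] [0.6023 0.0574 0.0427] ((584.2820434570312, 51.23809814453125), (12.380589485168457, 35.99816131591797), 89.93497467041016)
stand 3148 [ 0.6244 -0.1496  0.0792] [ 0.5852 -0.1858  0.076 ] [ 0.6722 -0.1175  0.0829] ((628.8361206054688, -159.99578857421875), (63.84090805053711, 65.32347106933594), 62.42526626586914)
0.09 [ 0.624  -0.1556  0.0952] 127 ((624.8067626953125, -155.2003173828125), (16.594934463500977, 8.057821273803711), 24.700292587280273)
0.09999999999999999 [ 0.624  -0.1554  0.105 ] 137 ((624.8749389648438, -155.30142211914062), (16.7603759765625, 8.483972549438477), 25.148534774780273)
0.10999999999999999 [ 0.6244 -0.1551  0.1145] 148 ((624.8807373046875, -155.56057739257812), (16.98748016357422, 8.762078285217285), 24.738819122314453)
0.11999999999999998 [ 0.6279 -0.1532  0.1243] 77 ((628.9781494140625, -153.53807067871094), (4.864810943603516, 13.31423282623291), 85.70233154296875)
0.12999999999999998 [ 0.6325 -0.1547  0.1348] 30 ((632.4302368164062, -154.78564453125), (0.6828460097312927, 7.307925224304199), 61.19525146484375)
0.13999999999999996 [ 0.6322 -0.1545  0.1451] 33 ((632.49365234375, -154.71853637695312), (0.7676059603691101, 6.5665388107299805), 62.24386215209961)
0.14999999999999997 [ 0.6316 -0.1541  0.1516] 7 ((632.1658325195312, -154.56561279296875), (0.7594602704048157, 5.566249847412109), 57.297882080078125)
0.15999999999999998 [ 0.6262 -0.159   0.164 ] 366 ((626.5328369140625, -159.57327270507812), (13.615781784057617, 13.985732078552246), 61.60752868652344)
```

View pics/w1z.png

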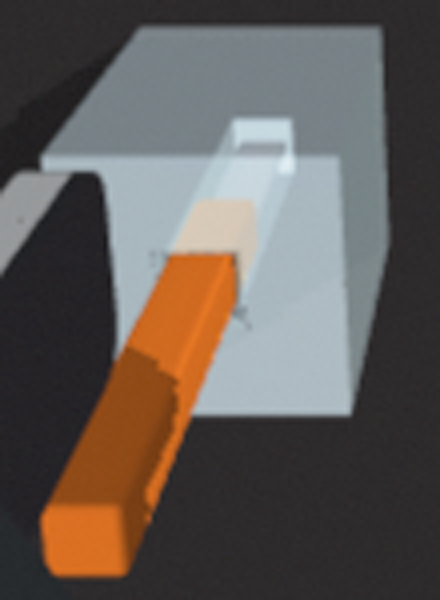

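Emit:
step_arm(
  motion=[
    [-3.25,-2.6,0,0,0,0],
    [-3.25,-2.6,0,0,0,0],
    [-3.25,-2.6,0,0,0,0],
    [0,0,0,0,0,0.142],
    [0,0,0,0,0,0.142],
    [0,0,0,0,0,0.142],
    [0,0,0,0,0,0.142],
    [0,0,0,0,0,0.142],
    [0,0,0,0,0,0.142],
    [0,0,0,0,0,0.142],
  ],
)

```text
clock: 4.55
ee_pos: [0.6268, -0.1567, 0.2314]
tcp_rot: [[-0.082, 0.997, -0.001], [0.997, 0.082, 0.0], [0.0, -0.0, -1.0]]
ft_force: [-0.6, -0.8, 0.4]
opening: 0.999
```

Emit:
step_arm(
  motion=[
    [0,0,0,0,0,0.142],
    [0,0,0,0,0,0.142],
    [0,0,0,0,0,0.142],
    [0,0,0,0,0,0.142],
    [0,0,0,0,0,0],
  ],
)

```text
clock: 5.05
ee_pos: [0.6268, -0.1569, 0.2315]
tcp_rot: [[0.462, 0.887, -0.0], [0.887, -0.462, 0.0], [0.0, -0.0, -1.0]]
ft_force: [-0.6, 0.7, 0.5]
opening: 1.0
```

Run:
```python
from h import *
np.set_printoptions(precision=4,suppress=True)
s=get_state(); print(s["ee_pos"],s["joint_pos"],s["clock"]); print(s["tcp_rot"])
c=camera("wrist"); cv2.imwrite("pics/w2.png",c["pixels"][:,:,::-1]);w=cloud(c);px=c["pixels"];z=w[...,2]
o=(px[...,0].astype(int)>150)&(px[...,2]<90)&(z>.155)&(z<.18)
q=w[o]; print(len(q),q.mean(0) if len(q) else 0, cv2.minAreaRect(q[:,:2].astype(np.float32)*1000) if len(q) else 0)
```

```text
[ 0.6268 -0.1569  0.2315] [-0.4179  0.5567  1.3756  0.0002  1.2098  0.062 ] 5.05
[[ 0.4618  0.887  -0.0004]
 [ 0.887  -0.4618  0.0004]
 [ 0.0002 -0.0005 -1.    ]]
567 [ 0.6276 -0.1589  0.1634] ((626.9129028320312, -159.7082061767578), (14.12896728515625, 13.19752311706543), 62.923397064208984)
```

View pics/w2.png

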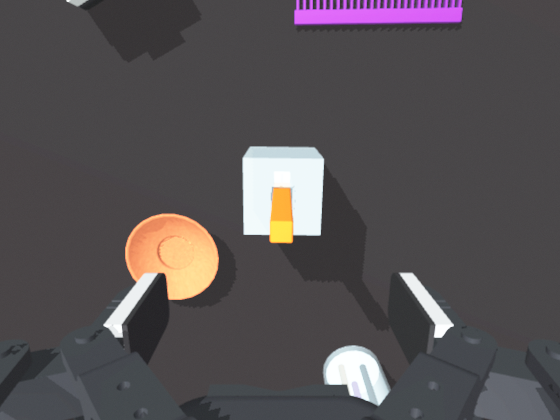

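Emit:
step_arm(
  motion=[
    [-0.24,0.2,3,0,0,0],
    [0,0,3,0,0,0],
    [0,0,3,0,0,0],
    [0,0,1.5,0,0,0],
    [0,0,1.05,0,0,0],
    [0,0,0,0,0,0],
  ],
)

```text
clock: 5.7
ee_pos: [0.6273, -0.1611, 0.1148]
tcp_rot: [[0.462, 0.887, -0.002], [0.887, -0.462, 0.001], [-0.0, -0.002, -1.0]]
ft_force: [0.9, -0.2, 0.8]
opening: 0.998
```

Emit:
step_arm(
  motion=[
    [0,0,0,0,0,0],
    [0,0,0,0,0,0],
    [0,0,0,0,0,0],
    [0,0,0,0,0,0],
    [0,0,0,0,0,0],
    [0,0,0,0,0,0],
    [0,0,0,0,0,0],
  ],
  gripper=-1,
  newtons=80,
)

```text
clock: 6.4
ee_pos: [0.6281, -0.1617, 0.1165]
tcp_rot: [[0.464, 0.886, 0.001], [0.886, -0.464, -0.0], [0.0, 0.001, -1.0]]
ft_force: [-1.2, 0.6, 4.5]
opening: 0.152
```

Emit:
step_arm(
  motion=[
    [0,0,-1,0,0,0],
    [0,0,-2,0,0,0],
    [0,0,-2.5,0,0,0],
    [0,0,-2.5,0,0,0],
    [0,0,-2.5,0,0,0],
    [0,0,-1.5,0,0,0],
    [0,0,0,0,0,0],
  ],
)

```text
clock: 7.1
ee_pos: [0.6291, -0.1621, 0.2389]
tcp_rot: [[0.463, 0.886, 0.005], [0.886, -0.463, -0.002], [0.0, 0.006, -1.0]]
ft_force: [0.1, 0.5, -0.4]
opening: 0.148
```

Run:
```python
from h import *
np.set_printoptions(precision=4,suppress=True)
s=get_state(); print(s["ee_pos"],s["joint_pos"],s["opening"],s["ft_force"])
for n in ["wrist","side","top"]:
    c=camera(n); cv2.imwrite(f"pics/{n}3.png",c["pixels"][:,:,::-1])
    w=cloud(c); np.savez(f"/tmp/{n}3.npz",w=w,px=c["pixels"])
    if n!="wrist": print(n, proj(c,s["ee_pos"]),proj(c,s["ee_pos"]-[0,0,.111]))
    print([(x["box"],x["conf"]) for x in search_frame(n,"stick_tip")[:2]],[(x["box"],x["conf"]) for x in search_frame(n,"stick")[:2]])
a=cv2.imread("pics/side3.png");cv2.imwrite("pics/side3z.png",cv2.resize(a[180:340,230:380],None,fx=3.5,fy=3.5,interpolation=cv2.INTER_CUBIC))
```

```text
[ 0.6291 -0.1621  0.2389] [-0.4238  0.5515  1.363   0.      1.2214  0.0581] 0.1479596223121605 [ 0.0762  0.5039 -0.4463]
[([282.9, 284.1, 49.0, 167.4], 0.8)] [([276.7, 283.2, 46.0, 173.6], 0.9), ([169.2, 250.6, 88.5, 85.2], 0.67)]
side [[301.3373 226.6396]] [[300.5355 265.0359]]
[([302.2, 292.7, 37.9, 51.0], 0.73), ([301.9, 237.8, 10.5, 63.3], 0.68)] [([301.3, 237.3, 7.6, 61.8], 0.58)]
top [[366.1028 196.318 ]] [[358.247  199.8843]]
[([249.0, 224.6, 34.7, 34.2], 0.38)] []
```

View pics/side3z.png

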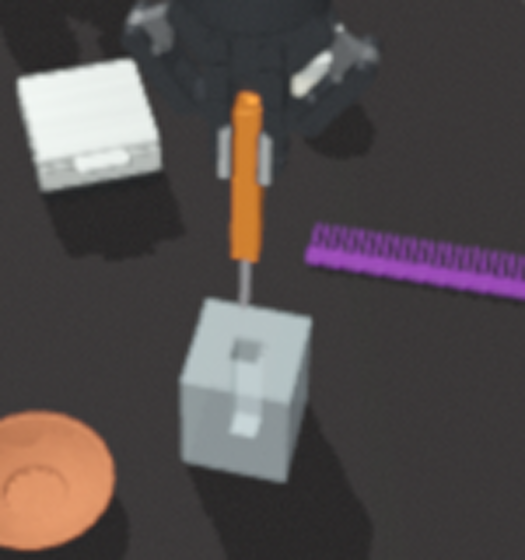

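View pics/wrist3.png

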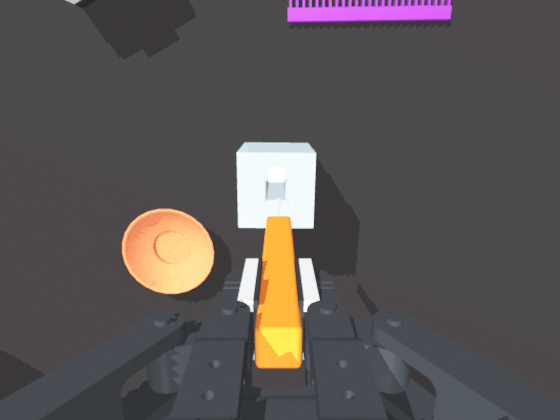

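Run:
```python
from h import *
np.set_printoptions(precision=4,suppress=True)
for n in ["wrist3","side3","top3"]:
    d=np.load(f"/tmp/{n}.npz"); w=d["w"];px=d["px"].astype(int)
    o=(px[...,0]>140)&(px[...,2]<90)&(px[...,0]-px[...,1]>40)&(w[...,2]>.1)&(np.hypot(w[...,0]-.629,w[...,1]+.162)<.05)
    q=w[o]; print(n,len(q), q[:,2].min(),q[:,2].max())
    t=q[q[:,2]>q[:,2].max()-.006]; print(" top", np.median(t,0))
    b=q[q[:,2]<q[:,2].min()+.03]; print(" low", b.mean(0)); 
    m=(w[...,2]>.11)&(w[...,2]<.168)&(np.hypot(w[...,0]-.629,w[...,1]+.162)<.02); q=w[m]
    if len(q): print(" blade",len(q),q.min(0),q.max(0),q.mean(0))
```

```text
wrist3 4826 0.17330068951364586 0.2879466801616233
 top [ 0.6278 -0.1602  0.2862]
 low [ 0.6328 -0.1552  0.19  ]
 blade 63 [ 0.6317 -0.157   0.1292] [ 0.6337 -0.1555  0.1668] [ 0.6327 -0.1563  0.1484]
side3 329 0.16677330212646402 0.2977175292832691
 top [ 0.6285 -0.1786  0.2977]
 low [ 0.626  -0.1666  0.1836]
 blade 39 [ 0.6245 -0.168   0.1228] [ 0.632  -0.1574  0.1676] [ 0.6276 -0.164   0.1433]Traceback (most recent call last):
  File "<stdin>", line 6, in <module>
    return umr_minimum(a, axis, None, out, keepdims, initial, where)
ValueError: zero-size array to reduction operation minimum which has no identity
```

Emit:
step_arm(
  motion=[
    [2.37,-3.78,0,0,0,0],
    [2.37,-3.78,0,0,0,0],
    [0,0,0,0,0,0.136],
    [0,0,0,0,0,0.136],
    [0,0,0,0,0,0.136],
    [0,0,0,0,0,0.136],
    [0,0,0,0,0,0.136],
    [0,0,0,0,0,0.136],
    [0,0,0,0,0,0.136],
    [0,0,0,0,0,0.136],
  ],
)

```text
clock: 8.55
ee_pos: [0.5827, -0.0845, 0.2356]
tcp_rot: [[1.0, -0.005, -0.0], [-0.005, -1.0, 0.0], [-0.0, -0.0, -1.0]]
ft_force: [-0.6, -0.5, -0.9]
opening: 0.151
```

Emit:
step_arm(
  motion=[
    [0,0,0,0.125,0,0],
    [0,0,0,0.125,0,0],
    [0,0,0,0.125,0,0],
    [0,0,0,0.125,0,0],
    [0,0,0,0.125,0,0],
    [0,0,0,0.125,0,0],
    [0,0,0,0.123,0,0],
    [0,0,0,0,0,0],
  ],
)

```text
clock: 9.35
ee_pos: [0.5822, -0.0868, 0.2325]
tcp_rot: [[1.0, -0.006, -0.001], [-0.003, -0.641, 0.767], [-0.005, -0.767, -0.641]]
ft_force: [0.4, 0.7, -0.8]
opening: 0.153
```

Run:
```python
from h import *
np.set_printoptions(precision=4,suppress=True)
s=get_state(); print(s["clock"],s["ee_pos"],s["joint_pos"],s["opening"],s["ft_force"]);print(s["tcp_rot"])
c=camera("wrist"); cv2.imwrite(f"pics/w4.png",c["pixels"][:,:,::-1]); w=cloud(c); np.savez("/tmp/w4.npz",w=w,px=c["pixels"])
print("tip",s["ee_pos"]+.111*s["tcp_rot"][:,2], proj(c,s["ee_pos"]+.111*s["tcp_rot"][:,2]), proj(c,[[.584,.0453,.037],[.566,.0453,.037],[.602,.0453,.037]]))
```

```text
9.35 [ 0.5822 -0.0868  0.2325] [-0.6636  0.6983  1.4218  0.6504  1.6398  0.7443] 0.15308621354065263 [ 0.3553  0.6589 -0.7823]
[[ 1.     -0.0055 -0.0008]
 [-0.0029 -0.6412  0.7674]
 [-0.0047 -0.7674 -0.6412]]
tip [ 0.5821 -0.0017  0.1614] [[277.65   207.2548]] [[343.1749 173.7381]
 [342.4059 191.282 ]
 [343.9651 155.7127]]
```

View pics/w4.png

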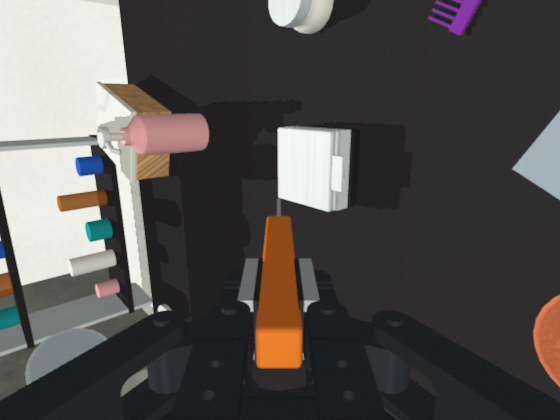

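Run:
```python
from h import *
np.set_printoptions(precision=4,suppress=True)
d=np.load("/tmp/w4.npz"); w=d["w"];px=d["px"]
cv2.imwrite("pics/w4z.png",cv2.resize(px[120:230,240:360,::-1],None,fx=5,fy=5,interpolation=cv2.INTER_CUBIC))
for r in range(190,224,2): print(r,[ (cc,w[r,cc].round(4).tolist()) for cc in (277,279)])
```

```text
190 [(277, [0.5354, 0.1951, -0.0009]), (279, [0.5523, 0.1372, 0.0439])]
192 [(277, [0.5324, 0.1956, -0.0012]), (279, [0.5498, 0.1374, 0.0438])]
194 [(277, [0.5294, 0.1961, -0.0017]), (279, [0.5474, 0.1375, 0.0437])]
196 [(277, [0.5272, 0.1938, 0.0002]), (279, [0.5445, 0.1385, 0.0428])]
198 [(277, [0.5239, 0.195, -0.0007]), (279, [0.5246, 0.1911, -0.0011])]
200 [(277, [0.5884, -0.0044, 0.1642]), (279, [0.5886, -0.006, 0.1637])]
202 [(277, [0.5887, -0.0093, 0.1683]), (279, [0.5883, -0.0092, 0.1664])]
204 [(277, [0.5884, -0.0126, 0.171]), (279, [0.5883, -0.013, 0.1696])]
206 [(277, [0.5887, -0.0171, 0.1747]), (279, [0.5886, -0.0176, 0.1735])]
208 [(277, [0.5886, -0.0205, 0.1776]), (279, [0.5884, -0.0208, 0.1761])]
210 [(277, [0.5887, -0.0242, 0.1806]), (279, [0.5887, -0.0252, 0.1799])]
212 [(277, [0.5884, -0.0269, 0.1829]), (279, [0.5885, -0.028, 0.1822])]
214 [(277, [0.5886, -0.0308, 0.1861]), (279, [0.5883, -0.0307, 0.1844])]
216 [(277, [0.5897, -0.0366, 0.1909]), (279, [0.5897, -0.0373, 0.19])]
218 [(277, [0.5894, -0.039, 0.1928]), (279, [0.5898, -0.0407, 0.1928])]
220 [(277, [0.5897, -0.0425, 0.1958]), (279, [0.5896, -0.043, 0.1947])]
222 [(277, [0.5896, -0.0451, 0.198]), (279, [0.5898, -0.0464, 0.1976])]
```

View pics/w4z.png

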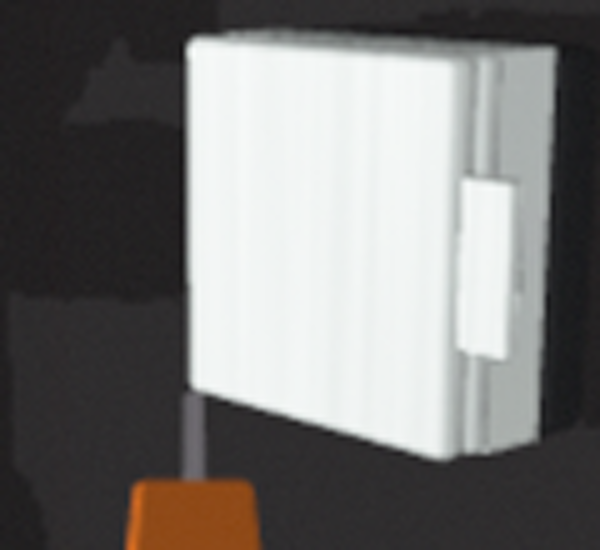

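Emit:
step_arm(
  motion=[
    [0.1,2.6,2.17,0,0,0],
    [0.1,2.6,2.17,0,0,0],
    [0,2.6,2.17,0,0,0],
    [0,1.6,1.34,0,0,0],
    [0,1.0,0.83,0,0,0],
    [0,0,0,0,0,0],
  ],
)

```text
clock: 10.0
ee_pos: [0.5845, -0.0838, 0.0997]
tcp_rot: [[1.0, 0.0, -0.003], [0.002, -0.643, 0.766], [-0.001, -0.766, -0.643]]
ft_force: [-0.5, 0.4, 0.0]
opening: 0.153
```

```bash
cat > st.py <<'E'
from h import *
np.set_printoptions(precision=4,suppress=True)
s=get_state(); R=s["tcp_rot"]; tip=s["ee_pos"]+.112*R[:,2]
print("clk",s["clock"],"tcp",s["ee_pos"],"tip",tip,"alpha",np.degrees(np.arctan2(-R[2,2],R[1,2])),"F",s["ft_force"],"M",s["wrist_torque"]); print(R); print(s["joint_pos"])
E
cat > see.py <<'E'
from st import *
import sys
tag=sys.argv[1]
for n in sys.argv[2:]:
    c=camera(n); p=proj(c,[tip,[.584,.0453,.037]]); print(n,p)
    u,v=[int(k) for k in p[1]]; im=c["pixels"][:,:,::-1]
    h=70 if n!="wrist" else 110
    u=min(max(u,h),560-h); v=min(max(v,h),420-h)
    cv2.imwrite(f"pics/{n}_{tag}.png",cv2.resize(im[v-h:v+h,u-h:u+h],(590,590),interpolation=cv2.INTER_CUBIC)); np.savez(f"/tmp/{n}_{tag}.npz",w=cloud(c),px=c["pixels"])
E
python3 see.py a side wrist
```

```text
clk 10.0 tcp [ 0.5845 -0.0838  0.0997] tip [0.5842 0.002  0.0278] alpha 40.002319273194075 F [-0.5454  0.4433  0.0417] M [-0.4633  0.0007 -0.0252]
[[ 1.      0.0004 -0.0027]
 [ 0.0023 -0.6428  0.766 ]
 [-0.0014 -0.766  -0.6428]]
[-0.6567  0.8844  1.4654  0.6551  1.4533  0.6034]
side [[262.8563 243.4579]
 [258.7378 227.8139]]
wrist [[278.4562 207.4326]
 [233.6878 198.1254]]
```

View pics/side_a.png

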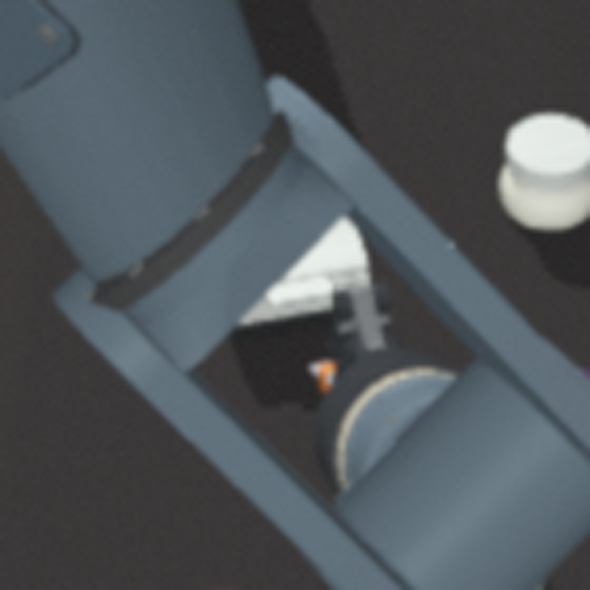

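View pics/wrist_a.png

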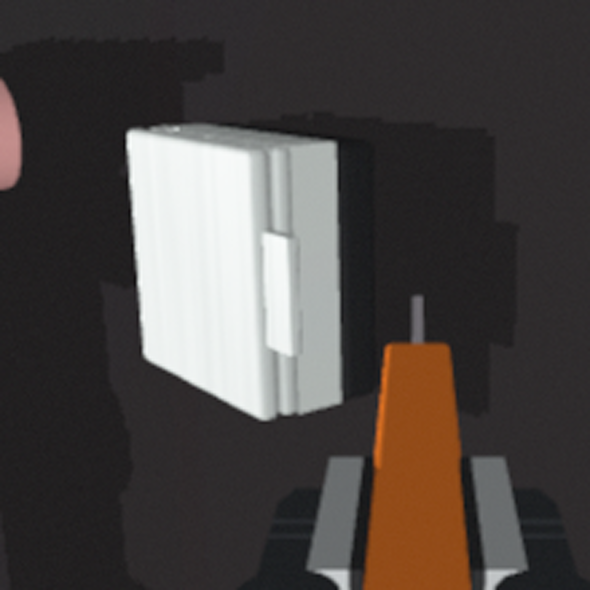

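Run:
```python
from h import *
np.set_printoptions(precision=4,suppress=True)
d=np.load("/tmp/wrist_a.npz"); w=d["w"]; z=w[...,2]
def g(x0,x1,y0,y1,z0,z1):
    q=w[(w[...,0]>x0)&(w[...,0]<x1)&(w[...,1]>y0)&(w[...,1]<y1)&(z>z0)&(z<z1)]; print(len(q),q.min(0),q.max(0),np.median(q,0)); return q
g(.57,.60,.03,.056,.03,.05)
g(.55,.62,.055,.062,.016,.034)
g(.55,.62,.05,.065,.002,.012)
q=g(.57,.60,-.04,.01,.01,.055)
print(q[np.argsort(-q[:,1])[:6]])
```

```text
430 [0.57   0.0433 0.0364] [0.5999 0.056  0.0411] [0.5856 0.0475 0.04  ]
1259 [0.55   0.0559 0.016 ] [0.6199 0.0606 0.034 ] [0.5899 0.0576 0.0237]
801 [0.55   0.0541 0.002 ] [0.6199 0.0592 0.012 ] [0.5872 0.0557 0.0074]
70 [ 0.5909 -0.0391  0.0287] [0.5922 0.0009 0.0548] [ 0.5913 -0.0174  0.0439]
[[ 0.591   0.0009  0.03  ]
 [ 0.5909  0.0003  0.0287]
 [ 0.5913 -0.0004  0.0303]
 [ 0.5909 -0.0011  0.0317]
 [ 0.5913 -0.0016  0.0294]
 [ 0.5912 -0.0023  0.0318]]
```

Emit:
step_arm(
  motion=[
    [0,-0.9,1.2,0,0,0],
    [0,-0.9,1.2,0,0,0],
    [0,-0.75,0.95,0,0,0],
    [0,-0.4,0.5,0,0,0],
    [0,0,0,0,0,0],
  ],
)

```text
clock: 10.6
ee_pos: [0.5843, -0.0346, 0.0985]
tcp_rot: [[1.0, 0.001, -0.003], [0.003, -0.642, 0.767], [-0.001, -0.767, -0.642]]
ft_force: [-1.0, -0.9, -0.3]
opening: 0.151
```

```bash
python3 see.py b wrist
python3 - <<'E'
from h import *
np.set_printoptions(precision=4,suppress=True)
d=np.load("/tmp/wrist_b.npz"); w=d["w"]; z=w[...,2]
def g(x0,x1,y0,y1,z0,z1):
    q=w[(w[...,0]>x0)&(w[...,0]<x1)&(w[...,1]>y0)&(w[...,1]<y1)&(z>z0)&(z<z1)]; print(len(q),q.min(0),q.max(0),np.median(q,0)); return q
g(.596,.604,.03,.056,.03,.05)
q=g(.57,.594,.0,.053,.01,.055)
print(q[np.argsort(-q[:,1])[:6]])
E
```

```text
clk 10.6 tcp [ 0.5843 -0.0346  0.0985] tip [0.584  0.0513 0.0266] alpha 39.95360811451486 F [-1.0155 -0.8543 -0.3357] M [-0.4585 -0.018  -0.0163]
[[ 1.      0.0013 -0.0025]
 [ 0.0028 -0.6422  0.7666]
 [-0.0006 -0.7666 -0.6422]]
[-0.5951  0.8687  1.526   0.6992  1.392   0.6078]
wrist [[277.681  206.896 ]
 [271.5281 211.388 ]]
139 [0.596  0.0437 0.0362] [0.602  0.0559 0.0413] [0.5991 0.0485 0.04  ]
381 [0.5703 0.0076 0.0274] [0.594  0.053  0.0548] [0.5877 0.0467 0.0401]
[[0.5788 0.053  0.0402]
 [0.5902 0.053  0.04  ]
 [0.5839 0.0529 0.0401]
 [0.5904 0.0529 0.0409]
 [0.5824 0.0529 0.0402]
 [0.5874 0.0529 0.0401]]
```

View pics/wrist_b.png

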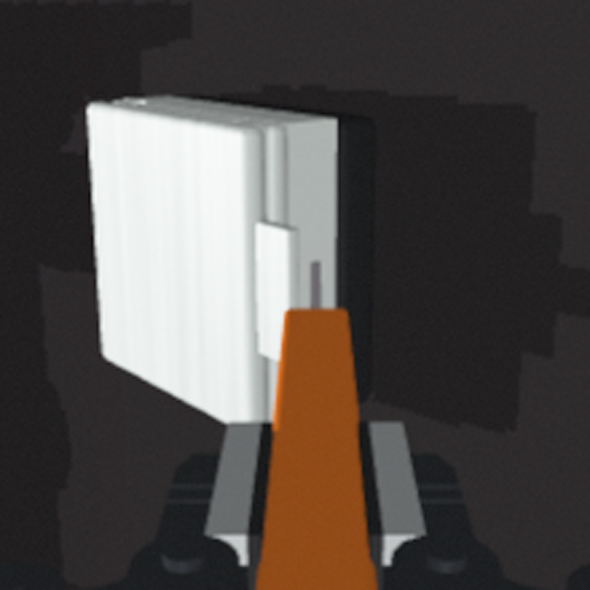

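```bash
cat > plan.py <<'E'
from st import *
import sys
def target(th,s_=.012,H=(.1413,.037),al=None):
    a=np.radians(40+0.65*th) if al is None else np.radians(al); t=np.radians(th)
    E=np.array([H[0]-.097*np.cos(t),H[1]+.097*np.sin(t)])
    d=np.array([np.cos(a),-np.sin(a)]); n=np.array([np.sin(a),np.cos(a)])
    return E-.00125*n+(s_-.112)*d, a
if __name__=="__main__":
    ths=np.linspace(float(sys.argv[1]),float(sys.argv[2]),int(sys.argv[3])+1)[1:]
    p=s["ee_pos"][1:]; a=np.arctan2(-R[2,2],R[1,2])
    for th in ths:
        q,b=target(th); v=q-p
        ty=-np.sin(a)*v[0]-np.cos(a)*v[1]; tz=np.cos(a)*v[0]-np.sin(a)*v[1]
        ty,tz=round(ty*100,2),round(tz*100,2); dr=round(a-b,3)
        print([0,ty,tz,dr,0,0],end=", ")
        p=p+ty/100*np.array([-np.sin(a),-np.cos(a)])+tz/100*np.array([np.cos(a),-np.sin(a)]); a-=dr
    print("\nend",p,np.degrees(a))
E
python3 plan.py 0 24 8
```

```text
clk 10.65 tcp [ 0.5847 -0.0356  0.0984] tip [0.5845 0.0502 0.0264] alpha 39.99502929659924 F [-0.3799  0.1004 -0.3667] M [-0.4906  0.0169 -0.0385]
[[ 1.      0.0013 -0.0014]
 [ 0.0019 -0.6427  0.7661]
 [ 0.     -0.7661 -0.6427]]
[-0.5962  0.869   1.5248  0.6989  1.392   0.6078]
[0, np.float64(-1.05), np.float64(-0.25), np.float64(-0.034), 0, 0], [0, np.float64(-0.74), np.float64(-0.31), np.float64(-0.034), 0, 0], [0, np.float64(-0.75), np.float64(-0.3), np.float64(-0.034), 0, 0], [0, np.float64(-0.75), np.float64(-0.29), np.float64(-0.034), 0, 0], [0, np.float64(-0.76), np.float64(-0.29), np.float64(-0.034), 0, 0], [0, np.float64(-0.77), np.float64(-0.27), np.float64(-0.034), 0, 0], [0, np.float64(-0.77), np.float64(-0.27), np.float64(-0.034), 0, 0], [0, np.float64(-0.77), np.float64(-0.26), np.float64(-0.034), 0, 0], 
end [-0.0049  0.1582] 55.57948132415765
```

Emit:
step_arm(
  motion=[
    [0,-0.45,-0.1,-0.01,0,0],
    [0,-0.6,-0.15,-0.024,0,0],
    [0,-0.74,-0.31,-0.034,0,0],
    [0,-0.75,-0.3,-0.034,0,0],
    [0,-0.75,-0.29,-0.034,0,0],
    [0,-0.76,-0.29,-0.034,0,0],
    [0,-0.77,-0.27,-0.034,0,0],
    [0,-0.77,-0.27,-0.034,0,0],
    [0,-0.77,-0.26,-0.034,0,0],
    [0,0,0,0,0,0],
  ],
)

```text
clock: 11.65
ee_pos: [0.5848, -0.0037, 0.1601]
tcp_rot: [[1.0, 0.004, 0.0], [0.003, -0.825, 0.565], [0.002, -0.565, -0.825]]
ft_force: [0.3, -1.4, -0.5]
opening: 0.151
```

```bash
python3 see.py c wrist; python3 plan.py 24 51 9 | tail -2
```

```text
clk 11.65 tcp [ 0.5848 -0.0037  0.1601] tip [0.5848 0.0596 0.0677] alpha 55.60753006428165 F [ 0.2717 -1.4039 -0.5077] M [-0.3363  0.0617  0.0422]
[[ 1.      0.0038  0.0001]
 [ 0.0031 -0.8252  0.5649]
 [ 0.0022 -0.5649 -0.8252]]
[-0.4681  0.6641  1.575   0.5592  1.2542  0.8249]
wrist [[277.9192 206.8993]
 [316.7244 201.9144]]
[0, np.float64(-0.66), np.float64(-0.21), np.float64(-0.035), 0, 0], [0, np.float64(-0.78), np.float64(-0.25), np.float64(-0.034), 0, 0], [0, np.float64(-0.79), np.float64(-0.23), np.float64(-0.034), 0, 0], [0, np.float64(-0.8), np.float64(-0.23), np.float64(-0.034), 0, 0], [0, np.float64(-0.79), np.float64(-0.22), np.float64(-0.034), 0, 0], [0, np.float64(-0.8), np.float64(-0.21), np.float64(-0.034), 0, 0], [0, np.float64(-0.81), np.float64(-0.21), np.float64(-0.034), 0, 0], [0, np.float64(-0.81), np.float64(-0.19), np.float64(-0.034), 0, 0], [0, np.float64(-0.81), np.float64(-0.19), np.float64(-0.034), 0, 0], 
end [0.0501 0.2077] 73.14115109315765
```

View pics/wrist_c.png

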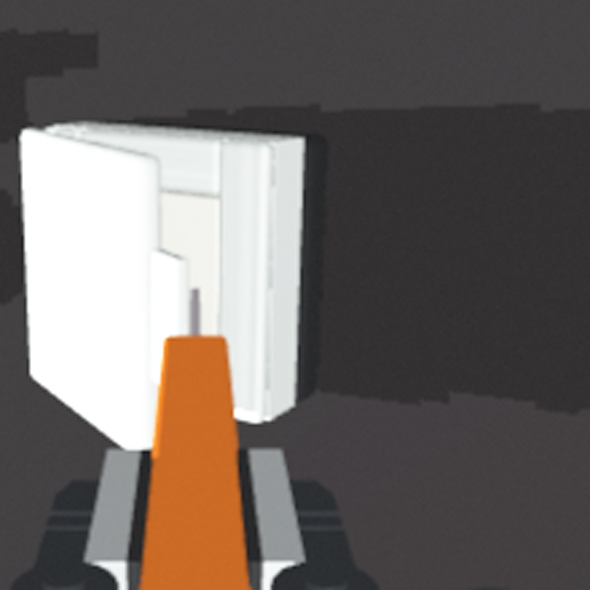

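The lid is lifting: the picture shows it ajar with the blade under the tab near (195,300). Next I'll continue the arc.

Emit:
step_arm(
  motion=[
    [0,-0.66,-0.21,-0.035,0,0],
    [0,-0.78,-0.25,-0.034,0,0],
    [0,-0.79,-0.23,-0.034,0,0],
    [0,-0.8,-0.23,-0.034,0,0],
    [0,-0.79,-0.22,-0.034,0,0],
    [0,-0.8,-0.21,-0.034,0,0],
    [0,-0.81,-0.21,-0.034,0,0],
    [0,-0.81,-0.19,-0.034,0,0],
    [0,-0.81,-0.19,-0.034,0,0],
    [0,0,0,0,0,0],
  ],
)

```text
clock: 12.7
ee_pos: [0.5842, 0.0501, 0.2068]
tcp_rot: [[1.0, 0.003, -0.001], [0.003, -0.957, 0.291], [-0.001, -0.291, -0.957]]
ft_force: [0.1, 0.3, -0.1]
opening: 0.156
```

```bash
python3 see.py d wrist; python3 plan.py 51 78 9 | tail -2
```

```text
clk 12.7 tcp [0.5842 0.0501 0.2068] tip [0.584  0.0827 0.0996] alpha 73.09642765218798 F [ 0.0871  0.2794 -0.139 ] M [-0.1423 -0.0436 -0.035 ]
[[ 1.      0.0025 -0.0013]
 [ 0.0028 -0.9568  0.2908]
 [-0.0005 -0.2908 -0.9568]]
[-0.2525  0.5198  1.5718  0.3137  1.1462  1.1717]
wrist [[278.2263 206.9419]
 [343.0656 191.189 ]]
[0, np.float64(-0.91), np.float64(-0.29), np.float64(-0.035), 0, 0], [0, np.float64(-0.82), np.float64(-0.17), np.float64(-0.034), 0, 0], [0, np.float64(-0.82), np.float64(-0.16), np.float64(-0.034), 0, 0], [0, np.float64(-0.83), np.float64(-0.15), np.float64(-0.034), 0, 0], [0, np.float64(-0.83), np.float64(-0.14), np.float64(-0.034), 0, 0], [0, np.float64(-0.83), np.float64(-0.14), np.float64(-0.034), 0, 0], [0, np.float64(-0.83), np.float64(-0.12), np.float64(-0.035), 0, 0], [0, np.float64(-0.83), np.float64(-0.12), np.float64(-0.034), 0, 0], [0, np.float64(-0.84), np.float64(-0.1), np.float64(-0.034), 0, 0], 
end [0.1211 0.2319] 90.72400746614692
```

View pics/wrist_d.png

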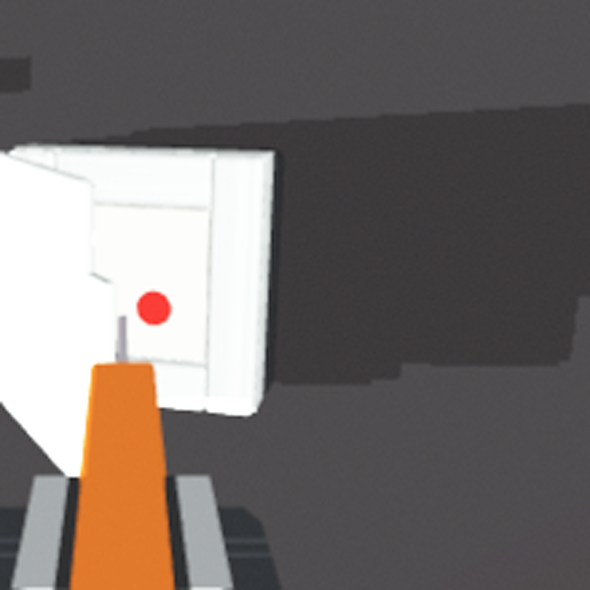

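Emit:
step_arm(
  motion=[
    [0,-0.91,-0.29,-0.035,0,0],
    [0,-0.82,-0.17,-0.034,0,0],
    [0,-0.82,-0.16,-0.034,0,0],
    [0,-0.83,-0.15,-0.034,0,0],
    [0,-0.83,-0.14,-0.034,0,0],
    [0,-0.83,-0.14,-0.034,0,0],
    [0,-0.83,-0.12,-0.034,0,0],
    [0,-0.83,-0.12,-0.034,0,0],
    [0,-0.84,-0.1,-0.034,0,0],
    [0,0,0,0,0,0],
  ],
)

```text
clock: 13.75
ee_pos: [0.584, 0.1212, 0.2311]
tcp_rot: [[1.0, 0.002, -0.002], [0.002, -1.0, -0.012], [-0.002, 0.012, -1.0]]
ft_force: [-0.0, -0.0, 0.1]
opening: 0.152
```

```bash
python3 see.py e wrist side; python3 plan.py 78 103 9 | tail -2
```

```text
clk 13.75 tcp [0.584  0.1212 0.2311] tip [0.5838 0.1199 0.1191] alpha 90.68441819266796 F [-0.0301 -0.0407  0.1196] M [ 0.0157  0.0334 -0.0066]
[[ 1.      0.0023 -0.0022]
 [ 0.0022 -0.9999 -0.0119]
 [-0.0023  0.0119 -0.9999]]
[ 0.0234  0.491   1.5032 -0.013   1.1499  1.5973]
wrist [[278.519  206.9314]
 [358.4884 182.4258]]
side [[250.5635 182.0263]
 [258.7378 227.8139]]
[0, np.float64(-0.89), np.float64(-0.17), np.float64(-0.032), 0, 0], [0, np.float64(-0.78), np.float64(-0.09), np.float64(-0.031), 0, 0], [0, np.float64(-0.78), np.float64(-0.07), np.float64(-0.032), 0, 0], [0, np.float64(-0.78), np.float64(-0.07), np.float64(-0.031), 0, 0], [0, np.float64(-0.78), np.float64(-0.06), np.float64(-0.032), 0, 0], [0, np.float64(-0.78), np.float64(-0.05), np.float64(-0.031), 0, 0], [0, np.float64(-0.79), np.float64(-0.05), np.float64(-0.032), 0, 0], [0, np.float64(-0.78), np.float64(-0.03), np.float64(-0.031), 0, 0], [0, np.float64(-0.79), np.float64(-0.03), np.float64(-0.032), 0, 0], 
end [0.1911 0.2275] 106.96113269670876
```

View pics/wrist_e.png

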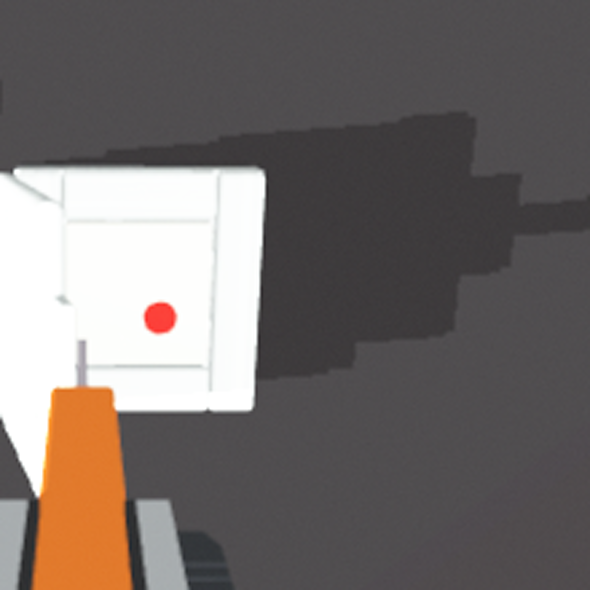

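View pics/side_e.png

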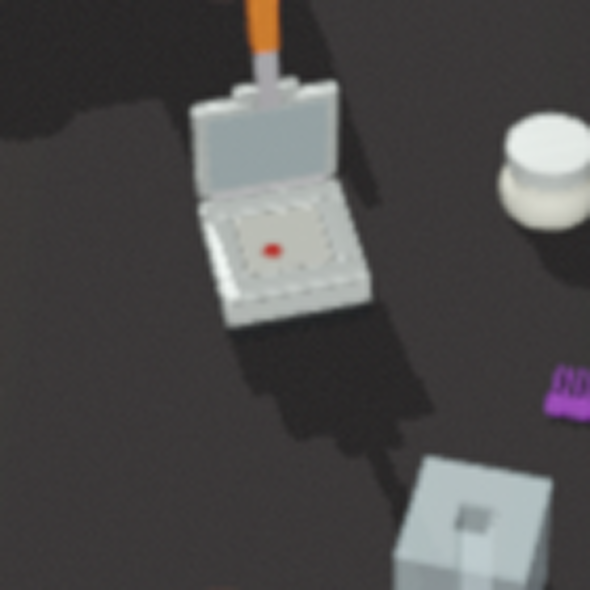

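Emit:
step_arm(
  motion=[
    [0,-0.89,-0.17,-0.032,0,0],
    [0,-0.78,-0.09,-0.031,0,0],
    [0,-0.78,-0.07,-0.032,0,0],
    [0,-0.78,-0.07,-0.031,0,0],
    [0,-0.78,-0.06,-0.032,0,0],
    [0,-0.78,-0.05,-0.031,0,0],
    [0,-0.79,-0.05,-0.032,0,0],
    [0,-0.78,-0.03,-0.031,0,0],
    [0,-0.79,-0.03,-0.032,0,0],
    [0,0,0,0,0,0],
  ],
)

```text
clock: 14.85
ee_pos: [0.5841, 0.1917, 0.227]
tcp_rot: [[1.0, 0.002, -0.002], [0.001, -0.956, -0.292], [-0.003, 0.292, -0.956]]
ft_force: [-0.2, -0.2, -1.4]
opening: 0.151
```

```bash
python3 see.py f wrist side
python3 - <<'E'
from h import *
np.set_printoptions(precision=4,suppress=True)
d=np.load("/tmp/wrist_f.npz"); w=d["w"];px=d["px"].astype(int)
m=(px[...,0]>180)&(px[...,1]<110)&(px[...,2]<110)&(w[...,2]<.05)&(w[...,1]>.04)
q=w[m]; print("dot wrist",len(q),np.median(q,0),q.min(0),q.max(0))
d=np.load("/tmp/side_f.npz"); w=d["w"];px=d["px"].astype(int)
m=(px[...,0]>110)&(px[...,1]<80)&(px[...,2]<80)&(w[...,2]<.06)&(w[...,1]>.04)&(abs(w[...,0]-.58)<.05)
q=w[m]; print("dot side",len(q),np.median(q,0))
m=(abs(w[...,0]-.56)<.012)&(w[...,1]>.1)&(w[...,1]<.2)&(w[...,2]>.045)
q=w[m]; p=np.polyfit(q[:,2],q[:,1],1); print("lid slope",p,len(q),"theta",90+np.degrees(np.arctan(p[0])))
E
```

```text
clk 14.85 tcp [0.5841 0.1917 0.227 ] tip [0.5839 0.159  0.1199] alpha 106.98084854885877 F [-0.2331 -0.186  -1.4121] M [ 0.1794 -0.0342 -0.0081]
[[ 1.      0.002  -0.0022]
 [ 0.0013 -0.9564 -0.2921]
 [-0.0027  0.292  -0.9564]]
[ 0.2721  0.5768  1.3898 -0.2981  1.272   1.9434]
wrist [[278.8004 206.9056]
 [363.583  176.3488]]
side [[247.3853 171.4544]
 [258.7378 227.8139]]
dot wrist 87 [0.5764 0.0921 0.034 ] [ 0.3564  0.0874 -0.0008] [0.5812 0.1496 0.0353]
dot side 3 [0.5774 0.0918 0.0338]
lid slope [0.1589 0.1394] 319 theta 99.03001437356885
```

View pics/side_f.png

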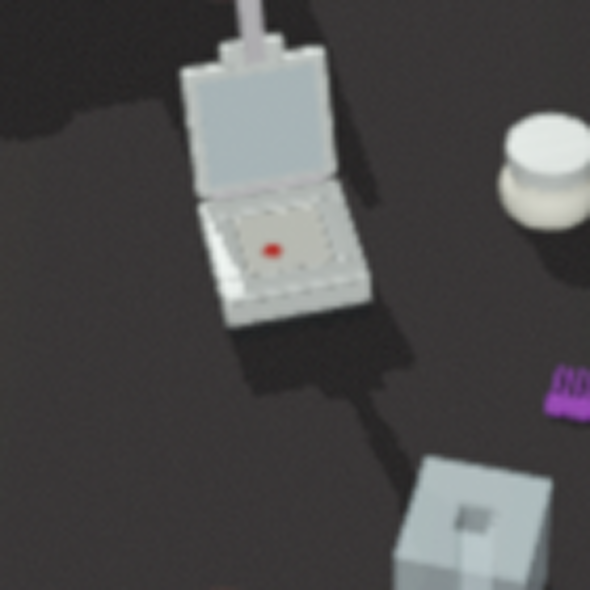

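View pics/wrist_f.png

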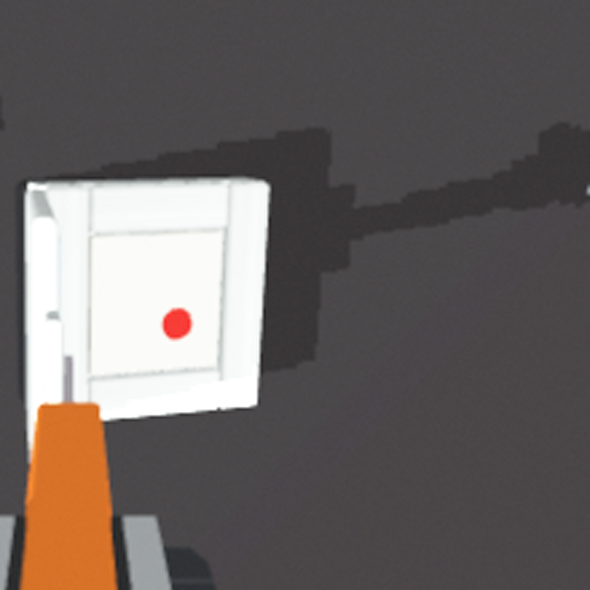

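Emit:
step_arm(
  motion=[
    [0,-0.25,0,0,0,0],
    [0,-0.2,0,0,0,0],
    [0,0,0,0,0,0],
    [0,1.5,0,0,0,0],
    [-0.2,3.2,0,0,0,0],
    [-0.2,3.2,0,0,0,0],
    [-0.2,3.2,0,0.1,0,0],
    [-0.2,0,0,0.1,0,0],
    [0,0,0,0.097,0,0],
    [0,0,0,0,0,0],
  ],
)

```text
clock: 15.95
ee_pos: [0.5769, 0.086, 0.2605]
tcp_rot: [[1.0, -0.004, 0.002], [-0.004, -1.0, -0.001], [0.002, 0.001, -1.0]]
ft_force: [-0.3, 1.2, -0.4]
opening: 0.151
```

```bash
python3 see.py g wrist side
python3 - <<'E'
from h import *
np.set_printoptions(precision=4,suppress=True)
d=np.load("/tmp/wrist_g.npz"); w=d["w"];px=d["px"].astype(int)
m=(px[...,0]>180)&(px[...,1]<110)&(px[...,2]<110)&(w[...,2]<.05)&(w[...,2]>.02)&(w[...,1]>.04)
q=w[m]; print("dot wrist",len(q),q.mean(0),q.min(0),q.max(0),np.argwhere(m).mean(0))
d=np.load("/tmp/side_g.npz"); w=d["w"];px=d["px"].astype(int)
m=(abs(w[...,0]-.56)<.012)&(w[...,1]>.1)&(w[...,1]<.2)&(w[...,2]>.045)&(w[...,2]<.125)
q=w[m]; p=np.polyfit(q[:,2],q[:,1],1); print("lid slope",p,len(q),"theta",90+np.degrees(np.arctan(p[0])))
E
```

```text
clk 15.95 tcp [0.5769 0.086  0.2605] tip [0.577  0.0859 0.1485] alpha 90.04379076959073 F [-0.2559  1.1934 -0.3565] M [-0.0159  0.0271  0.0101]
[[ 1.     -0.0043  0.0016]
 [-0.0043 -1.     -0.0008]
 [ 0.0016  0.0008 -1.    ]]
[-0.0432  0.438   1.5075 -0.0007  1.1946  1.5322]
wrist [[278.5455 206.8983]
 [319.4611 169.7487]]
side [[249.9082 182.3461]
 [258.7378 227.8139]]
dot wrist 88 [0.576  0.0919 0.034 ] [0.5712 0.0873 0.0322] [0.5816 0.0973 0.0358] [177.3409 272.375 ]
lid slope [0.2856 0.1304] 277 theta 105.94100603109253
```

View pics/side_g.png

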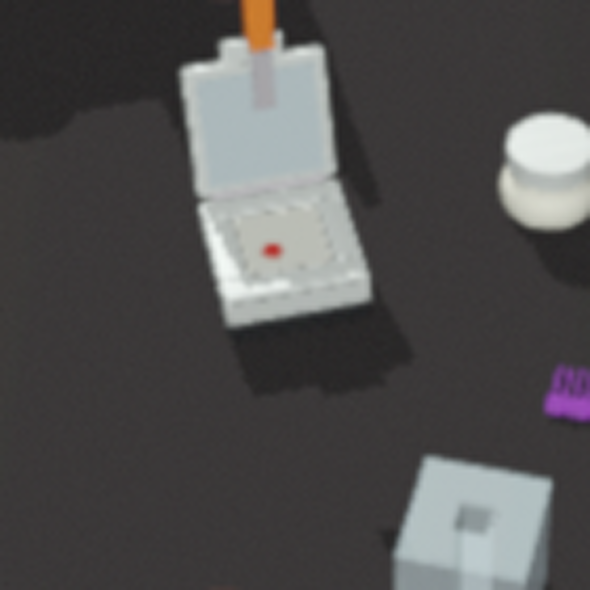

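View pics/wrist_g.png

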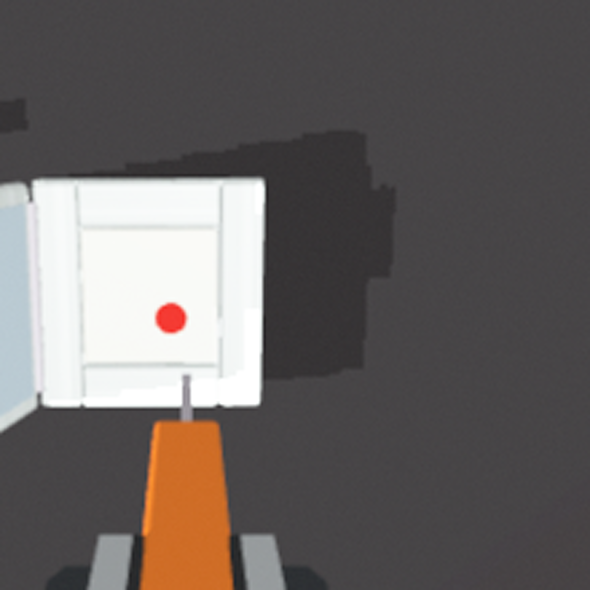

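Emit:
step_arm(
  motion=[
    [-0.1,-0.6,0,0,0,0],
    [0,0,3,0,0,0],
    [0,0,3,0,0,0],
    [0,0,2.5,0,0,0],
    [0,0,1.5,0,0,0],
    [0,0,0.4,0,0,0],
    [0,0,0,0,0,0],
    [0,0,0,0,0,0],
  ],
)

```text
clock: 16.85
ee_pos: [0.5763, 0.0964, 0.1563]
tcp_rot: [[1.0, 0.002, 0.002], [0.002, -1.0, -0.0], [0.002, 0.0, -1.0]]
ft_force: [-0.3, -0.1, -0.2]
opening: 0.15
```

```bash
cat > fv.py <<'E'
from h import *
np.set_printoptions(precision=4,suppress=True)
import sys; t=sys.argv[1]
d=np.load(f"/tmp/wrist_{t}.npz"); w=d["w"];px=d["px"].astype(int)
m=(px[...,0]>180)&(px[...,1]<110)&(px[...,2]<110)&(w[...,2]<.05)&(w[...,2]>.02)&(w[...,1]>.04)
m[:,:]&=(px[...,0]-px[...,1]>100)&(abs(px[...,1]-px[...,2])<30)
q=w[m]; print("dot wrist",len(q),q.mean(0),q.min(0),q.max(0),np.argwhere(m).mean(0))
b=(np.hypot(w[...,0]-.58,w[...,1]-.092)<.014)&(w[...,2]>.036)&(w[...,2]<.085)
q=w[b]
if len(q): print("blade",len(q),q.min(0),q.max(0)); 
for z0 in np.arange(.036,.085,.008):
    k=q[(q[:,2]>z0)&(q[:,2]<z0+.008)]
    if len(k): print(z0,k.mean(0),k.min(0)[:2],k.max(0)[:2])
E
python3 see.py h wrist side; python3 fv.py h
```

```text
clk 16.85 tcp [0.5763 0.0964 0.1563] tip [0.5765 0.0964 0.0443] alpha 90.01539819900103 F [-0.3285 -0.1457 -0.1783] M [-0.0751  0.0085 -0.0135]
[[ 1.      0.0022  0.0017]
 [ 0.0022 -1.     -0.0003]
 [ 0.0017  0.0003 -1.    ]]
[-0.0253  0.5678  1.6091 -0.0003  0.963   1.5435]
wrist [[278.4921 206.9165]
 [349.4891 194.2799]]
side [[251.2278 211.6833]
 [258.7378 227.8139]]
dot wrist 144 [0.5763 0.0912 0.034 ] [0.5708 0.0871 0.0321] [0.5828 0.0953 0.0491] [203.4514 285.5   ]
blade 64 [0.5823 0.0953 0.046 ] [0.5833 0.0974 0.0832]
0.044 [0.5828 0.0964 0.0484] [0.5826 0.0953] [0.5831 0.0974]
0.052 [0.5829 0.0964 0.0556] [0.5827 0.0954] [0.5831 0.0974]
0.06 [0.5828 0.0963 0.0632] [0.5823 0.0954] [0.583  0.0974]
0.068 [0.5829 0.0965 0.0718] [0.5825 0.0955] [0.5832 0.0974]
0.076 [0.5828 0.0964 0.0801] [0.5826 0.0955] [0.5833 0.0973]
```

View pics/side_h.png

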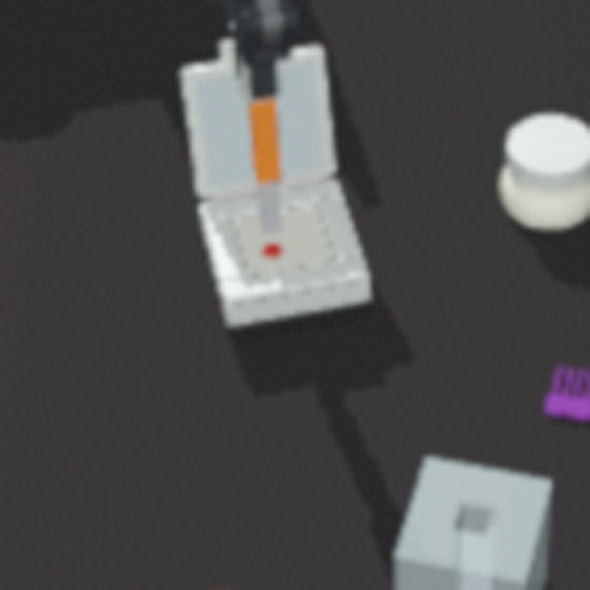

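View pics/wrist_h.png

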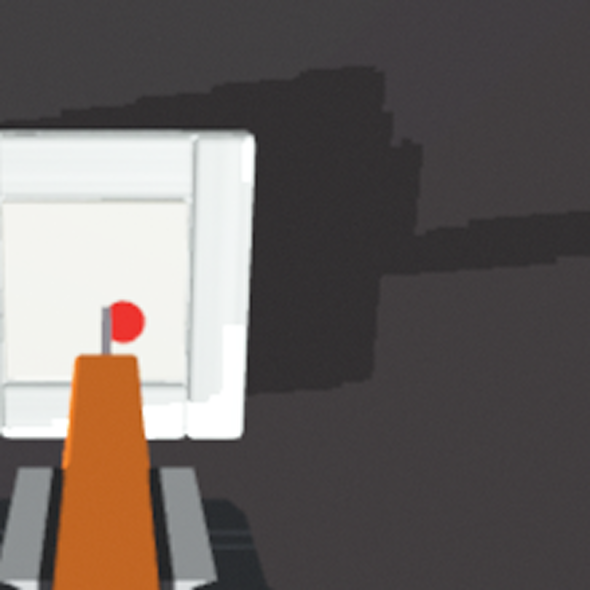

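Emit:
step_arm(
  motion=[
    [-0.05,0.3,0,0,0,0],
    [0,0.14,0.3,0,0,0],
    [0,0,0,0,0,0],
    [0,0,0,0,0,0],
  ],
)

```text
clock: 17.35
ee_pos: [0.575, 0.091, 0.1525]
tcp_rot: [[1.0, 0.0, -0.0], [0.0, -1.0, 0.0], [-0.0, -0.0, -1.0]]
ft_force: [0.3, 0.2, -1.6]
opening: 0.155
```

```bash
python3 see.py i wrist; python3 fv.py i
```

```text
clk 17.35 tcp [0.575  0.091  0.1525] tip [0.575  0.091  0.0405] alpha 89.99690903490931 F [ 0.3445  0.1801 -1.6256] M [-0.0137 -0.0012  0.0134]
[[ 1.      0.0003 -0.0002]
 [ 0.0003 -1.      0.0001]
 [-0.0002 -0.0001 -1.    ]]
[-0.0349  0.5714  1.6161  0.0001  0.9543  1.5355]
wrist [[278.4973 206.9364]
 [343.0012 193.4426]]
dot wrist 135 [0.5767 0.0923 0.0343] [0.5711 0.087  0.0321] [0.5817 0.0971 0.0481] [202.3852 276.6889]
blade 67 [0.581  0.09   0.0415] [0.5818 0.092  0.0816]
0.036 [0.5813 0.091  0.0424] [0.5811 0.09  ] [0.5816 0.092 ]
0.044 [0.5814 0.0909 0.0479] [0.5812 0.09  ] [0.5815 0.092 ]
0.052 [0.5814 0.091  0.0559] [0.5811 0.09  ] [0.5817 0.092 ]
0.06 [0.5815 0.0911 0.0643] [0.5812 0.09  ] [0.5817 0.092 ]
0.068 [0.5814 0.091  0.072 ] [0.581  0.0901] [0.5817 0.0919]
0.076 [0.5815 0.091  0.0794] [0.5813 0.0901] [0.5818 0.0919]
```

View pics/wrist_i.png

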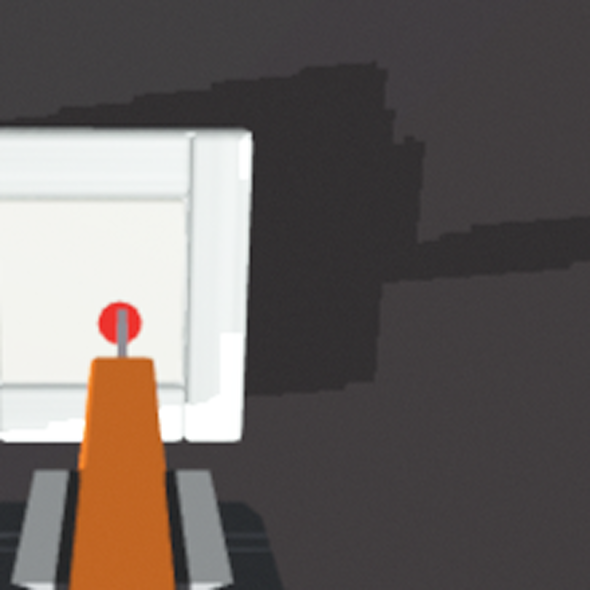

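Emit:
step_arm(
  motion=[
    [0.08,-0.1,0.1,0,0,0],
    [0,0,0,0,0,0],
    [0,0,0,0,0,0],
  ],
)

```text
clock: 17.7
ee_pos: [0.5759, 0.0923, 0.1514]
tcp_rot: [[1.0, 0.001, -0.0], [0.001, -1.0, -0.0], [-0.0, 0.0, -1.0]]
ft_force: [-0.2, -0.9, 0.0]
opening: 0.153
```

```bash
cat > avg.py <<'E'
from h import *
import sys
np.set_printoptions(precision=4,suppress=True)
F=[];P=[];T=[];A=[]
for i in range(int(sys.argv[1])):
    camera("wrist" if i%2 else "side"); s=get_state(); F.append(s["ft_force"]);P.append(s["ee_pos"]);T.append(s["wrist_torque"]);A.append(s["joint_torque"])
F=np.array(F);P=np.array(P);n=len(F)**.5
print("clk",s["clock"],"F",F.mean(0),"sem",F.std(0)/n,"P",P.mean(0),"sem",P.std(0)/n,"R22",s["tcp_rot"][:,2]); print("M",np.mean(T,0),"tau",np.mean(A,0))
E
python3 avg.py 16
```

```text
clk 18.5 F [-0.0668 -0.0265 -0.61  ] sem [0.1655 0.106  0.0931] P [0.5759 0.0922 0.1515] sem [0. 0. 0.] R22 [-0. -0. -1.]
M [0.0016 0.0033 0.0206] tau [  0.0019 -42.9355 -14.305    0.0001   0.       0.    ]
```

Emit:
step_arm(
  motion=[
    [0,0,0.2,0,0,0],
    [0,0,0.2,0,0,0],
    [0,0,0.1,0,0,0],
    [0,0,0.1,0,0,0],
    [0,0,0,0,0,0],
    [0,0,0,0,0,0],
  ],
)

```text
clock: 19.1
ee_pos: [0.5759, 0.0922, 0.1455]
tcp_rot: [[1.0, 0.001, -0.0], [0.001, -1.0, 0.0], [-0.0, -0.0, -1.0]]
ft_force: [-0.1, 0.2, -0.3]
opening: 0.154
```

```bash
python3 avg.py 12; python3 see.py j wrist; python3 fv.py j
```

```text
clk 19.7 F [-0.0916 -0.1483 -0.4949] sem [0.1413 0.166  0.1508] P [0.576  0.0922 0.1455] sem [0. 0. 0.] R22 [ 0.0001 -0.     -1.    ]
M [-0.0066 -0.0004  0.0127] tau [ -0.     -43.0552 -14.0582  -0.0001   0.0024   0.    ]
clk 19.7 tcp [0.576  0.0922 0.1455] tip [0.576  0.0922 0.0335] alpha 90.00122905784012 F [ 0.3012 -0.2949  0.0412] M [ 0.0062 -0.0003 -0.0133]
[[ 1.      0.0008  0.0001]
 [ 0.0008 -1.     -0.    ]
 [ 0.0001  0.     -1.    ]]
[-0.0327  0.5824  1.6187 -0.      0.9404  1.5373]
wrist [[278.51   206.8801]
 [346.3947 197.1099]]
dot wrist 131 [0.5763 0.0919 0.034 ] [0.5707 0.0869 0.0314] [0.5824 0.0975 0.0415] [206.5573 278.9695]
blade 130 [0.5819 0.0856 0.0378] [0.584  0.0989 0.085 ]
0.036 [0.5823 0.0923 0.0409] [0.582  0.0912] [0.5825 0.0933]
0.044 [0.5823 0.0922 0.0486] [0.5819 0.0912] [0.5825 0.0932]
0.052 [0.5823 0.0922 0.0566] [0.5819 0.0913] [0.5825 0.0932]
0.06 [0.5824 0.0923 0.064 ] [0.582  0.0913] [0.5827 0.0932]
0.068 [0.5824 0.0922 0.0716] [0.5821 0.0913] [0.5827 0.0932]
0.076 [0.5834 0.0922 0.0814] [0.5825 0.0856] [0.584  0.0989]
0.08399999999999999 [0.5835 0.0935 0.0846] [0.583  0.0868] [0.5838 0.0982]
```

View pics/wrist_j.png

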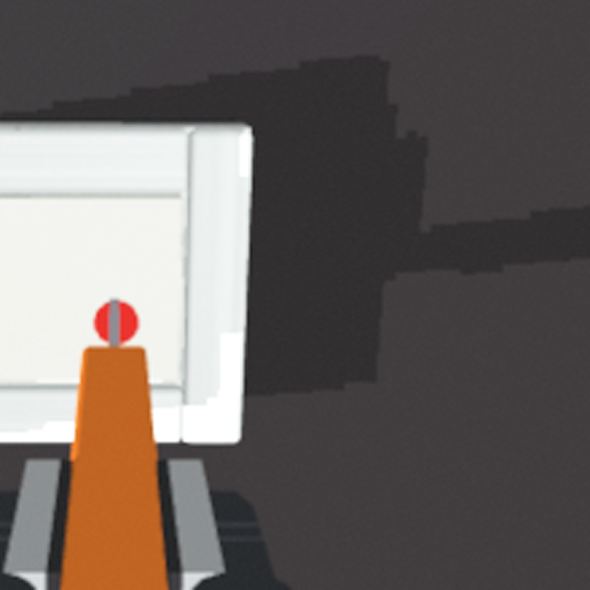

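Emit:
step_arm(
  motion=[
    [0,0,0.1,0,0,0],
    [0,0,0.1,0,0,0],
    [0,0,0.1,0,0,0],
    [0,0,0,0,0,0],
    [0,0,0,0,0,0],
  ],
)

```text
clock: 20.25
ee_pos: [0.576, 0.0922, 0.1426]
tcp_rot: [[1.0, 0.001, 0.0], [0.001, -1.0, -0.0], [0.0, 0.0, -1.0]]
ft_force: [-0.5, 0.5, 0.1]
opening: 0.149
```

```bash
python3 avg.py 16; python3 see.py k wrist>/dev/null
python3 - <<'E'
from h import *
for t in "ijk":
    w=np.load(f"/tmp/wrist_{t}.npz")["w"]
    for nm,m in {"pad":(abs(w[...,0]-.584)<.022)&(abs(w[...,1]-.1003)<.022)&(w[...,2]<.037)&(w[...,2]>.02),"rim":(abs(w[...,0]-.584)<.03)&(w[...,1]>.061)&(w[...,1]<.071)&(w[...,2]<.04)&(w[...,2]>.03)}.items():
        print(t,nm,m.sum(),w[m][:,2].mean(),np.median(w[m][:,2]))
E
```

```text
clk 21.05 F [ 0.0692 -0.0293  0.7942] sem [0.1049 0.0971 0.1052] P [0.576  0.0922 0.1426] sem [0. 0. 0.] R22 [ 0.0001  0.     -1.    ]
M [-0.0029 -0.0066 -0.0001] tau [ -0.0122 -42.2865 -13.564   -0.0086   0.0123   0.    ]
i pad 3462 0.03340541972367836 0.033394647892634105
i rim 1146 0.03536012943759765 0.035369862114029094
j pad 3517 0.033343330351041166 0.0333398903003036
j rim 1193 0.03531069144128912 0.035308908227984714
k pad 3519 0.030391450821597353 0.03037897911034687
k rim 1231 0.03534821816145783 0.03535523760374293
```

Emit:
step_arm(
  motion=[
    [0,0,0.1,0,0,0],
    [0,0,0.1,0,0,0],
    [0,0,0,0,0,0],
    [0,0,0,0,0,0],
  ],
)

```text
clock: 21.5
ee_pos: [0.5762, 0.0922, 0.1414]
tcp_rot: [[1.0, 0.001, 0.001], [0.001, -1.0, -0.0], [0.001, 0.0, -1.0]]
ft_force: [-0.8, 0.1, 6.4]
opening: 0.15
```

```bash
python3 avg.py 16; python3 see.py l wrist side; python3 fv.py l|head -1
python3 - <<'E'
from h import *
for t in "il":
    w=np.load(f"/tmp/wrist_{t}.npz")["w"]
    for nm,m in {"pad":(abs(w[...,0]-.584)<.022)&(abs(w[...,1]-.1003)<.022)&(w[...,2]<.037)&(w[...,2]>.02),"rim":(abs(w[...,0]-.584)<.03)&(w[...,1]>.061)&(w[...,1]<.071)&(w[...,2]<.04)&(w[...,2]>.03)}.items():
        print(t,nm,m.sum(),w[m][:,2].mean(),np.median(w[m][:,2]))
w=np.load("/tmp/side_l.npz")["w"]
m=(abs(w[...,0]-.56)<.012)&(w[...,1]>.1)&(w[...,1]<.2)&(w[...,2]>.045)&(w[...,2]<.125)
q=w[m]; p=np.polyfit(q[:,2],q[:,1],1); print("theta",90+np.degrees(np.arctan(p[0])))
E
```

```text
clk 22.3 F [-1.1238  0.0158  6.5687] sem [0.1323 0.1103 0.1121] P [0.5762 0.0922 0.1414] sem [0. 0. 0.] R22 [ 0.0009 -0.0001 -1.    ]
M [ 0.0129  0.2666 -0.0042] tau [ -0.1148 -39.4125 -12.8745  -0.0062  -0.3753   0.    ]
clk 22.3 tcp [0.5762 0.0922 0.1414] tip [0.5763 0.0922 0.0294] alpha 90.00360087740748 F [-2.3816  0.2305  6.4368] M [-0.0798  0.3314 -0.0144]
[[ 1.      0.0008  0.0009]
 [ 0.0008 -1.     -0.0001]
 [ 0.0009  0.0001 -1.    ]]
[-0.0327  0.5882  1.6217 -0.      0.9308  1.5373]
wrist [[278.5766 206.8957]
 [347.4402 199.0239]]
side [[251.8173 217.1526]
 [258.7378 227.8139]]
dot wrist 131 [0.5763 0.0918 0.03  ] [0.5712 0.0869 0.0283] [0.5823 0.0968 0.0348] [207.0687 279.1298]
i pad 3462 0.03340541972367836 0.033394647892634105
i rim 1146 0.03536012943759765 0.035369862114029094
l pad 3522 0.029404578836170155 0.029391861803427677
l rim 1239 0.035328653014045044 0.0353222711480575
theta 105.83755681161219
```

View pics/wrist_l.png

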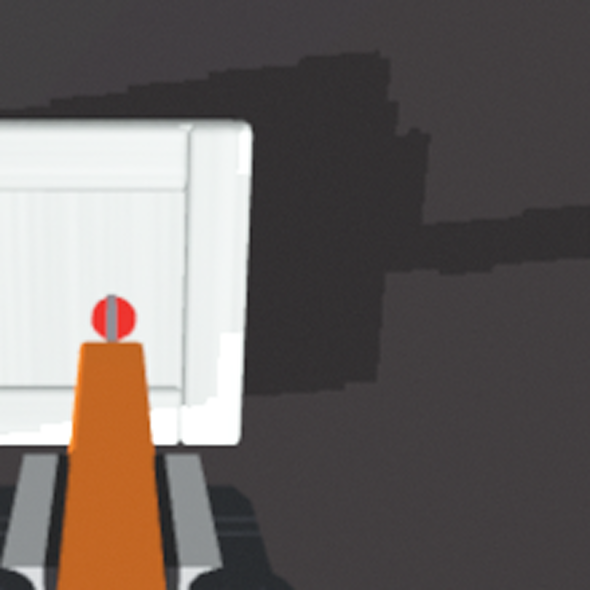

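View pics/side_l.png

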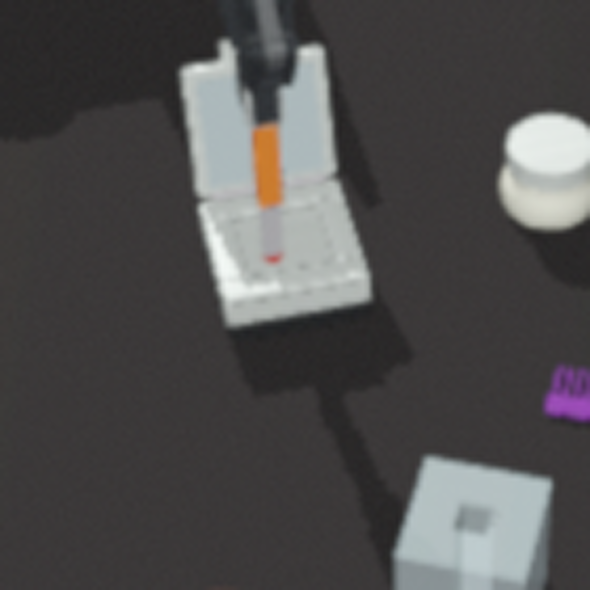

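Run:
```python
from h import *
for n in ["wrist","side"]:
    cv2.imwrite(f"pics/{n}_lfull.png",np.load(f"/tmp/{n}_l.npz")["px"][:,:,::-1])
d=np.load("/tmp/wrist_l.npz");px=d["px"]
cv2.imwrite("pics/wrist_lz.png",cv2.resize(px[170:290,215:345,::-1],None,fx=5,fy=5,interpolation=cv2.INTER_CUBIC))
np.set_printoptions(precision=4,suppress=True)
# pad height map: fit plane in k and l
for t in "jkl":
    w=np.load(f"/tmp/wrist_{t}.npz")["w"]
    m=(abs(w[...,0]-.584)<.022)&(abs(w[...,1]-.1003)<.022)&(w[...,2]<.036)&(w[...,2]>.02)
    q=w[m]; A=np.c_[q[:,0]-.584,q[:,1]-.1,np.ones(len(q))]; print(t,np.linalg.lstsq(A,q[:,2],rcond=None)[0],q.min(0),q.max(0))
```

```text
j [-0.0029 -0.0013  0.0334] [0.562  0.0783 0.0308] [0.606  0.1223 0.036 ]
k [-0.0012 -0.0013  0.0304] [0.562  0.0783 0.0278] [0.606  0.1223 0.0356]
l [-0.002  -0.0018  0.0294] [0.562  0.0783 0.0266] [0.606  0.1223 0.0348]
```

View pics/wrist_lfull.png

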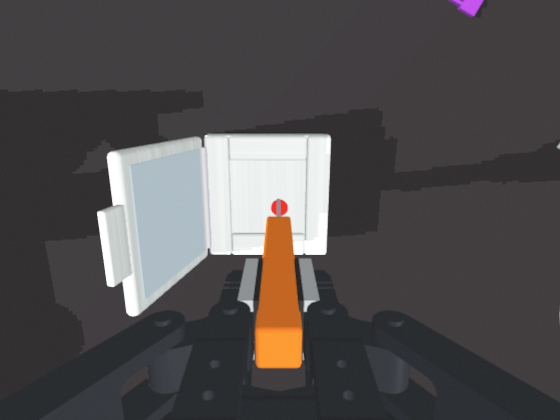

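View pics/side_lfull.png

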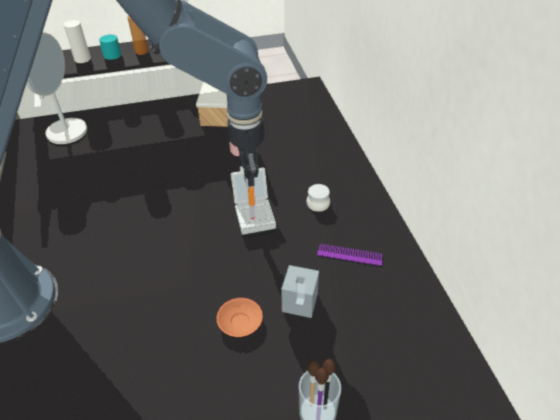

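View pics/wrist_lz.png

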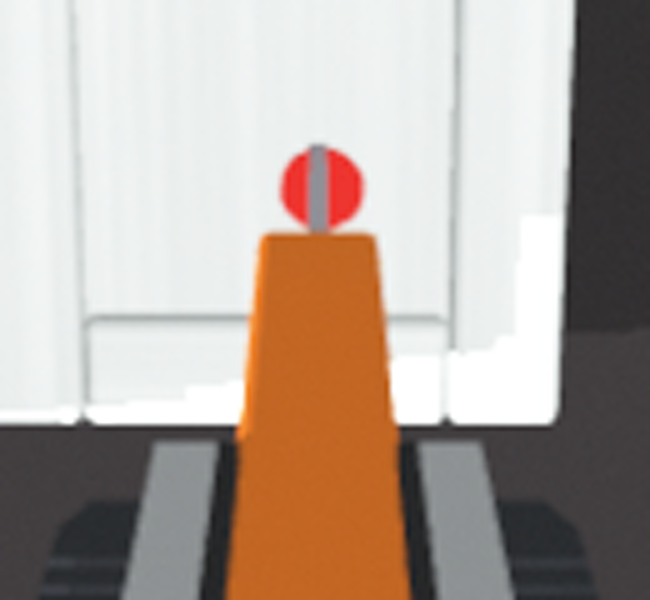

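View pics/wrist_k.png

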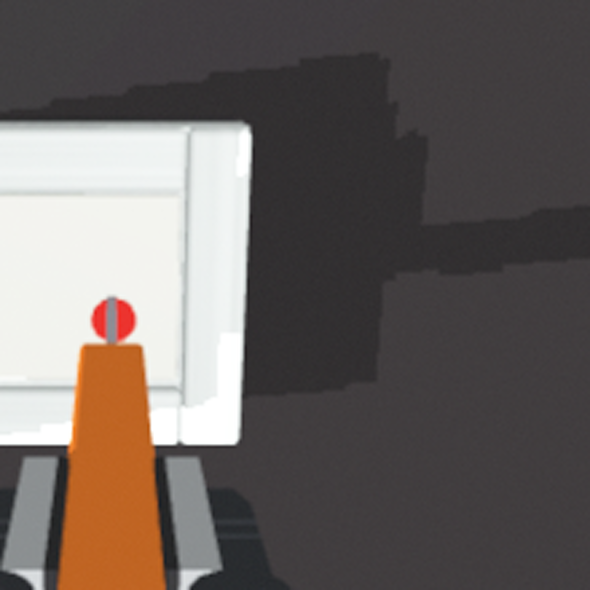

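Run:
```python
from h import *
np.set_printoptions(precision=4,suppress=True)
for t in "ijkl":
    d=np.load(f"/tmp/wrist_{t}.npz");w=d["w"];px=d["px"].astype(int)
    m=(abs(w[...,0]-.584)<.022)&(abs(w[...,1]-.1003)<.022)&(w[...,2]<.036)&(w[...,2]>.02)
    red=(px[...,0]-px[...,1]>100)&(abs(px[...,1]-px[...,2])<30)
    r=m&red; q=w[r]
    p=m&~red&(w[...,0]>.587)|(m&~red&(w[...,0]<.567)); 
    print(t,"dot z",np.median(q[:,2]),len(q),"pad z",np.median(w[p][:,2]),"colour",np.median(px[p],0),px[p].std(0))
```

```text
i dot z 0.03400743867483358 137 pad z 0.03338838867817415 colour [243. 244. 240.] [1.1379 3.0254 4.9728]
j dot z 0.03388753920028595 134 pad z 0.03331448970594625 colour [243. 244. 239.] [0.5464 2.4135 4.6573]
k dot z 0.03088074498738269 137 pad z 0.030351481209463405 colour [243. 243. 239.] [0.5818 2.565  5.0128]
l dot z 0.02993153642397539 139 pad z 0.029368006255054258 colour [237. 241. 240.] [1.5868 2.6548 4.6323]
```

Emit:
step_arm(
  motion=[
    [0,0,-0.05,0,0,0],
    [0,0,-0.05,0,0,0],
    [0,0,0,0,0,0],
  ],
)

```text
clock: 22.7
ee_pos: [0.576, 0.0922, 0.1415]
tcp_rot: [[1.0, 0.001, 0.0], [0.001, -1.0, 0.0], [0.0, -0.0, -1.0]]
ft_force: [0.5, 0.4, 2.5]
opening: 0.154
```

```bash
cat > pad.py <<'E'
from h import *
np.set_printoptions(precision=5,suppress=True)
import sys
F=[];Z=[]
for i in range(int(sys.argv[1])):
    c=camera("wrist"); s=get_state(); F.append(s["ft_force"])
    w=cloud(c);px=c["pixels"].astype(int)
    m=(abs(w[...,0]-.584)<.022)&(abs(w[...,1]-.1003)<.022)&(w[...,2]<.036)&(w[...,2]>.015)
    red=(px[...,0]-px[...,1]>100)&(abs(px[...,1]-px[...,2])<30)
    p=(m&~red)&((w[...,0]>.588)|(w[...,0]<.567))
    rim=(abs(w[...,0]-.584)<.03)&(w[...,1]>.061)&(w[...,1]<.071)&(w[...,2]<.04)&(w[...,2]>.03)
    Z.append([np.median(w[rim][:,2])-np.median(w[m&red][:,2]),np.median(w[rim][:,2])-np.median(w[p][:,2])]+list(np.median(px[p],0)))
cv2.imwrite(f"pics/{sys.argv[2]}.png",px[100:320,180:400,::-1].astype(np.uint8).repeat(2,0).repeat(2,1))
np.savez(f"/tmp/{sys.argv[2]}.npz",w=w,px=c["pixels"])
print("clk",s["clock"],"F",np.mean(F,0),"sem",np.std(F,0)[2]/len(F)**.5,"tcp",s["ee_pos"],"rim-dot, rim-surface, colour",np.mean(Z,0))
E
python3 pad.py 12 p1
```

```text
clk 23.3 F [0.17286 0.12891 2.98355] sem 0.13743524511452226 tcp [0.57597 0.09224 0.14153] rim-dot, rim-surface, colour [  0.00541   0.00597 243.      243.      239.     ]
```

View pics/p1.png

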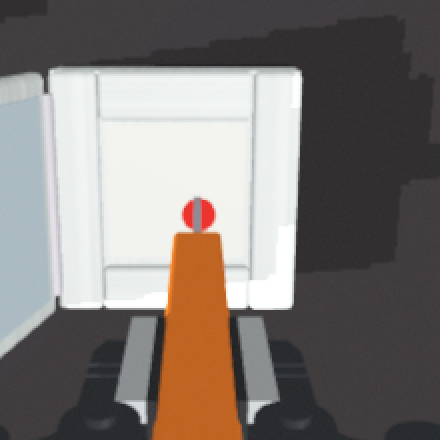

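```bash
python3 - <<'E'
from h import *
c=camera("side"); a=cv2.imread("pics/side0.png"); b=c["pixels"][:,:,::-1]
for t in ["stand","dish","comb","pump","brush_cup","cream"]:
    print(t,[(x["box"],round(x["conf"],2)) for x in search_frame("side",t)[:1]])
print(get_state()["clock"],get_state()["ft_force"],get_state()["opening"])
E
python3 pad.py 6 p2
```

```text
stand [([254.8, 201.8, 44.7, 69.1], 0.5)]
dish [([238.6, 315.4, 47.9, 39.9], 0.94)]
comb [([350.9, 258.4, 67.9, 11.1], 0.71)]
pump [([249.2, 188.6, 31.1, 37.7], 0.55)]
brush_cup [([319.8, 389.8, 41.8, 54.6], 0.93)]
cream [([318.6, 198.4, 21.5, 28.8], 0.8)]
23.65 [0.5706951  0.51769919 3.06020959] 0.1497758495007175
clk 23.95 F [0.15835 0.12279 3.22565] sem 0.13218442195579588 tcp [0.57599 0.09223 0.14152] rim-dot, rim-surface, colour [  0.00535   0.00595 243.      243.      239.     ]
```

```bash
python3 -c "
from cell import *
print(sign_off()); print(get_state()['clock'])"
```

```text
the job is handed in; nothing more can be done
None
the job is handed in; nothing more can be done
```

The lid is open past vertical and the stick is held upright on the red dot. However, the pad is only about 4 mm down, not the 5 mm half-way you asked for. I handed the job in at about 24 s, with the grip still closed.

- **Lid:** I drew the stick out of its stand and used only the blade under the tab to lever the lid open. The depth data put it at about 105°, and it stayed there after I took the blade away.
- **Dot:** The last close-up shows the blade's tip within about 1 mm of the dot's centre, with the stick vertical.
- **Pad depth:** The wrist camera's depth readings gave about 4.0 mm of travel at a total force of about 3.7 N. The spring alone should take about 2 N at that depth.
- **What stopped it:** A further push raised the force to about 7 N, but the dot did not go any lower. A silver surface then showed in place of the white pad. I take this to be a hard surface in the well that stops the blade there. I backed off and held lightly instead of forcing it.
- **Other things:** The dish, comb, brush cup and cream jar were detected within about 2 pixels of their starting places. The pump was mostly hidden behind the arm and its detection was unreliable, as was the stand's. The stand looks unmoved in the last side picture.

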